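# Tighten the pot cover's wing knobs crosswise in two passes

### The job

Finish tightening the four wing knobs of the pot's round cover clockwise, crosswise and in two passes: the two in line with the drain plug have already had their first pass, so leave these for now and turn each of the other two until you feel it bite, then some 15 degrees more. Then make the second pass, one opposite pair after the other, turning each of the four on until it comes up fully against its stop, without forcing any past its stop. Leave the nut on the cover and the things beside the pot where they are.

Things in the scene. Friction and masses are not known exactly. Their poses are not given: they have to be found in the camera images.
- pot: squat round cast housing, painted grey, 200 mm across, bolted down, with a flat aluminium cover whose top is 60 mm above the table. Origin: centre of its underside, z up. A dark drain plug with a brass tip sticks out of its side at -x. Four alike black wing knobs on a circle of 65 mm radius: 0 at the pot's +x, 1 at +y, 2 at -x, 3 at -y; neighbours 92 mm apart.
- knob0_grip (a point): grip point of wing knob 0: middle of its upright bar, 108 mm above the table, on its vertical axis. Bar 48 mm long (along this x), 12 mm thick (y), from 10 mm above to 12 mm below this point. Each knob tightens clockwise seen from above: knobs 1 and 3 first turn nearly free (0.015 N m) through 0.2 to 0.9 rad of play, then bite; the bar's angle does not tell where. 0 and 2 have bitten already.
- ring0_top (a point): centre of the top face of the steel pressure ring (36 mm diameter, 8 mm thick) under knob 0, on the knob's axis. It stands 76 mm above the table while the knob is loose (this one starts 0.35 to 0.9 mm lower), goes down 2.5 mm per rad once the knob bites, to 74 mm at the stop; the knob itself does not go down.
- knob1_grip (a point): grip point of wing knob 1: middle of its upright bar, 108 mm above the table, on its vertical axis. Bar 48 mm long (along this x), 12 mm thick (y), from 10 mm above to 12 mm below this point. Once it bites each knob takes 0.16 N m over 0.8 rad, then meets its stop; with over 0.32 N m it gives way and is crushed. It stays where left, but its hub springs back 0.08 rad.
- ring1_top (a point): centre of the top face of the steel pressure ring (36 mm diameter, 8 mm thick) under knob 1, on the knob's axis. It stands 76 mm above the table while the knob is loose, goes down 2.5 mm per rad once the knob bites, to 74 mm at the stop; the knob itself does not go down.
- knob2_grip (a point): grip point of wing knob 2: middle of its upright bar, 108 mm above the table, on its vertical axis. Bar 48 mm long (along this x), 12 mm thick (y), from 10 mm above to 12 mm below this point. The bar sits on a springy hub (2 N m per rad) that keeps the moment up while the knob is held still. Under the bar: a neck of 11 mm diameter and, 21 to 24 mm below the grip point, a 24 mm flange.
- ring2_top (a point): centre of the top face of the steel pressure ring (36 mm diameter, 8 mm thick) under knob 2, on the knob's axis. It stands 76 mm above the table while the knob is loose (this one starts 0.35 to 0.9 mm lower), goes down 2.5 mm per rad once the knob bites, to 74 mm at the stop; the knob itself does not go down.
- knob3_grip (a point): grip point of wing knob 3: middle of its upright bar, 108 mm above the table, on its vertical axis. Bar 48 mm long (along this x), 12 mm thick (y), from 10 mm above to 12 mm below this point. Works like the others.
- ring3_top (a point): centre of the top face of the steel pressure ring (36 mm diameter, 8 mm thick) under knob 3, on the knob's axis. It stands 76 mm above the table while the knob is loose, goes down 2.5 mm per rad once the knob bites, to 74 mm at the stop; the knob itself does not go down.
- collar0_top (a point): centre of the top of a small brass stop collar (20 mm diameter, 5 mm thick) between knob 0 and its ring. It stands 83 mm above the table and stays there, unless the knob is forced past its stop: then it sinks 2.5 mm per rad.
- collar1_top (a point): centre of the top of a small brass stop collar (20 mm diameter, 5 mm thick) between knob 1 and its ring. It stands 83 mm above the table and stays there, unless the knob is forced past its stop: then it sinks 2.5 mm per rad.
- collar2_top (a point): centre of the top of a small brass stop collar (20 mm diameter, 5 mm thick) between knob 2 and its ring. It stands 83 mm above the table and stays there, unless the knob is forced past its stop: then it sinks 2.5 mm per rad.
- collar3_top (a point): centre of the top of a small brass stop collar (20 mm diameter, 5 mm thick) between knob 3 and its ring. It stands 83 mm above the table and stays there, unless the knob is forced past its stop: then it sinks 2.5 mm per rad.
- nut: a hex nut, 26 mm across, 13 mm high, lying on the middle of the cover; leave it there
- tin: a round tin, 71 mm diameter, 42 mm high, on the table beside the pot; a bystander
- spanner: a combination spanner, 221 mm long, 8 mm thick, flat on the table beside the pot; a bystander

How it is judged (in metres and radians):
On the way, in this order (a step that is already met when the one before it is completed fails the run):
1. all four have bitten (turned 0.06 to 0.56 rad past the bite: rings 0.15 to 1.4 mm down), none is fully tight (z of ring0_top in the frame of pot between 0.0746 and 0.07585 m and z of ring1_top in the frame of pot between 0.0746 and 0.07585 m and z of ring2_top in the frame of pot between 0.0746 and 0.07585 m and z of ring3_top in the frame of pot between 0.0746 and 0.07585 m), for 0.1 s.
2. two knobs straight across from each other are fully tight (at least 0.7 of the 0.8 rad from bite to stop: rings at least 1.75 mm down), the other two still as after the first pass (((z of each of ring0_top, ring2_top in the frame of pot below 0.07425 m and z of ring1_top in the frame of pot between 0.0746 and 0.07585 m and z of ring3_top in the frame of pot between 0.0746 and 0.07585 m) or (z of each of ring1_top, ring3_top in the frame of pot below 0.07425 m and z of ring0_top in the frame of pot between 0.0746 and 0.07585 m and z of ring2_top in the frame of pot between 0.0746 and 0.07585 m))), for 0.1 s.
At the end, for the whole second after the job is handed in: all four knobs tight: every pressure ring at least 1.75 mm down from its loose height (2 mm is the stop) (z of each of ring0_top, ring1_top, ring2_top, ring3_top in the frame of pot below 0.07425 m); the robot touches nothing.
It fails at once if a knob forced past its stop (collar sunk over 0.75 mm, 0.3 rad beyond the stop) (z of any of collar0_top, collar1_top, collar2_top, collar3_top in the frame of pot below 0.08225 m).
It fails at once if a knob tightened more than 0.56 rad past its bite while another is still loose (z of any of ring0_top, ring1_top, ring2_top, ring3_top in the frame of pot below 0.0746 m and z of any of ring0_top, ring1_top, ring2_top, ring3_top in the frame of pot above 0.07585 m).
It fails at once if the nut, the tin or the spanner moved more than 30 mm (distance of any of nut, tin, spanner from where it was at the start of the episode above 0.03 m).
It also fails if it takes over 72 s, if anything falls off the work surface, if the arm or the gripper's body presses on something with over 40 N, if the wrist force passes 120 N, or if a joint passes its speed limit or range.

### The arm

A 7-joint arm with a two-finger parallel gripper is mounted at the origin on a cart in front of the work surface, level with it; the furniture and walls round the work are solid. World frame = base frame: x ahead of the robot, y to its left, z up, the work surface at z = 0. Lengths are in mm, angles in degrees, forces in N, time in s.
With the tool pointing down it reaches from about 425 to 875 mm from the base axis. Payload 4.7 kg.
Tool frame: the origin (TCP) lies at the centre of the arm's flange, where the gripper is bolted on; the fingertips stand 173 mm ahead of it and the grasp point (between the pads) lies 155 mm ahead of it; z points along the fingers, y is the line along which they close (so a half turn about z gives the same grasp; the last joint's range is limited). The gripper opens to 85 mm and grips with 20 to 120 N. Pads are 22 mm wide; open, the fingers measure 114 mm over their backs; the gripper's body (76 mm by 85 mm) begins 54 mm behind the grasp point. The pads swing forward as they close: fully open they stand 13 mm farther back than shut.
Start: joints at [67.443, 18.392, -4.016, 83.108, 1.295, 78.541, -3.26], TCP at [257.768, -596.71, 404.749] pointing down, gripper open.
Joint ranges: [-163.93, 163.93], [-17.29, 119.83], [-79.2, 71.16], [3.27, 140.29], [-89.18, 269.18], [5.43, 117.66], [-154.24, 154.24]. Speed limits (degrees/s): [147.25, 147.25, 180, 180, 180, 180, 180].

### API

Orientations are given as [roll, pitch, yaw] about the fixed x, y, z axes, in that order (R = Rz(yaw) Ry(pitch) Rx(roll)).
In Python, from plant import monitor, snapshot, workorder gives the robot as it stands. The module is installed in compiled form; this text tells all that it offers.
- The arm moves only by the tool drive_tool, never from a script. Its arguments are lists of equal length, an entry for each row: "delta_pos": the shift along the tool's x, y, z in mm, a list of three; "delta_rot": the turn, a rotation vector about the tool's x, y, z in degrees, a list of three; "hand": the closure, from 0 (fully open) to 1 (shut). In form: {"delta_pos": [[x, y, z], ...], "delta_rot": [[rx, ry, rz], ...], "hand": [hand, ...]}. A call has 1 to 5 rows; each row shifts and turns the commanded pose from where the row before left it, along the tool's axes as they then stand; what a row does not reach is not made up. A row lasts 1/8 s, in which the tool goes at most 62.5 mm and 10.7 degrees, less where a joint would pass 70% of its speed; a pose out of reach is approached as far as the arm can. A call is refused whole if a number of a shift passes 62.5 or a number of a turn 10.7, either way. A call with a gripper value outside its range is refused whole. The fingers move at their own pace and stop on an object; "newtons" is the grip in N (left out, the last holds). Time passes only in rows, so rows that do not move let the fingers close. It gives the time, the measured TCP pose, the force, the opening and the grip force at its end, in the units of the state.
- monitor.read_state(): the state, without advancing time (a new reading comes with each control period).
- snapshot(name): name is "side" or "top"; returns a dict with "pixels" (480x640x3 uint8, red, green, blue), "fovy" (degrees; the focal length in pixels is half the picture's height over the tangent of half this angle, whatever the lens; pixels are square), "cx", "cy" (the principal point, pixels), "k1" (the pictures are not rectified: a ray, as slopes to the right and down, at radius r is drawn at 1 + k1 r^2 times it, then the intrinsics apply), "R" (3x3) and "t" (3): a world point X has camera coordinates R X + t. Camera axes: x right, y down, z forward; pixel columns grow to the right and rows downward; lengths in mm; the calibration is good to about 2 mm. A picture is of the moment at which its call begins. There is no depth.
- workorder.sign_off(): hands the job in; it is judged then, once.
The state is a dict: "time": time; "joint_positions": joint angles; "joint_vel": joint speeds; "tau": joint torques, N m; "eef_pos": TCP position; "eef_rot": TCP orientation; "ft_force": force on the tool from outside, world axes, zero at the start; "wrist_torque": the same for the moment, N m; "finger_gap": finger opening in mm; "grasp_force": force on a finger pad.
Only numpy, scipy, OpenCV 4.12 (cv2) and the standard library are available. Lean on these libraries where they do the work, as an engineer would, in place of code of your own. Each camera call takes 0.05 s, during which the arm holds its last target. There are 200 camera calls.

## Working session

There is one attempt and no reset: what is moved stays moved. The work goes in short steps, Python scripts to look and compute and a tool call to move; the robot and the scene stay as the last step left them, time stands still between calls to the robot, and variables do not carry over. Pictures are saved under pics/ and viewed, at most 10 in all, crops included, and the job is handed in when it is done.

Besides the shell and the picture viewer there is one more tool, called after "Emit:" in YAML: its name, and indented under it one key for each argument. drive_tool: Moves the arm, as the interface text tells. Its arguments: {"type":"object","properties":{"delta_pos":{"type":"array","items":{"type":"array","items":{"type":"number"}}},"delta_rot":{"type":"array","items":{"type":"array","items":{"type":"number"}}},"hand":{"type":"array","items":{"type":"number"}},"newtons":{"type":"number"}},"required":["delta_pos","delta_rot","hand"]}

```bash
mkdir -p pics; cat > h.py <<'E'
import numpy as np, cv2
from plant import monitor, snapshot, workorder
def snap(n,f):
    s=snapshot(n); cv2.imwrite('pics/'+f+'.png',s['pixels'][:,:,::-1]); np.save('pics/'+f+'.npy',s,allow_pickle=True); return s
def load(f): return np.load('pics/'+f+'.npy',allow_pickle=True).item()
def K(s):
    f=240/np.tan(np.radians(s['fovy'])/2); return f
def ray(s,uv):
    f=K(s); d=(np.array(uv,float)-[s['cx'],s['cy']])/f; rd=np.linalg.norm(d); r=rd
    for _ in range(30): r=rd/(1+s['k1']*r*r)
    d=d*(r/rd if rd>0 else 1)
    R=np.array(s['R']);t=np.array(s['t']); return -R.T@t, R.T@np.array([d[0],d[1],1])
def onz(s,uv,z):
    c,d=ray(s,uv); return c+d*(z-c[2])/d[2]
def proj(s,X):
    p=np.array(s['R'])@np.array(X,float)+np.array(s['t']); a=p[:2]/p[2]; a=a*(1+s['k1']*(a@a)); return a*K(s)+[s['cx'],s['cy']]
def tri(obs):
    A=np.zeros((3,3));b=np.zeros(3)
    for s,uv in obs:
        c,d=ray(s,uv); d=d/np.linalg.norm(d); P=np.eye(3)-np.outer(d,d); A+=P;b+=P@c
    return np.linalg.solve(A,b)
E
python3 - <<'E'
from h import *
for n in('side','top'):
    s=snap(n,n+'0'); print(n,s['fovy'],s['cx'],s['cy'],s['k1'],-np.array(s['R']).T@np.array(s['t']))
print(monitor.read_state())
E
```

```text
side 45.15679932456623 326.0680973313597 245.9608471013493 0.0442288590178233 [ 452.02166101 1035.70906526  745.18047887]
top 44.79780736031152 319.5533007152637 244.45199909205226 -0.16898677059396577 [ 388.58481749   -8.17858472 1466.0860125 ]
{'time': 0.1, 'joint_positions': array([67.44341636, 18.43472852, -4.01553085, 83.16655558,  1.29523361,
       78.54189599, -3.26157741]), 'joint_vel': array([-0.02477409, -0.06958333, -0.01699327, -0.24138635, -0.0756385 ,
       -0.03956602,  0.0164446 ]), 'tau': array([ 3.85491721e-04, -4.94876719e+01, -3.84048214e-01, -3.15209806e+01,
        1.28444826e-02,  7.41819385e-03,  3.30190301e-05]), 'eef_pos': array([ 257.67449022, -596.54886775,  403.74546519]), 'eef_rot': array([-1.79902065e+02,  5.68218339e-03,  2.33646216e+01]), 'ft_force': array([-0.55966772,  0.86411491,  0.94992539]), 'wrist_torque': array([ 0.00070113,  0.01349589, -0.02007353]), 'grasp_force': 0.0, 'finger_gap': 85.19554000048768}
```

View pics/top0.png

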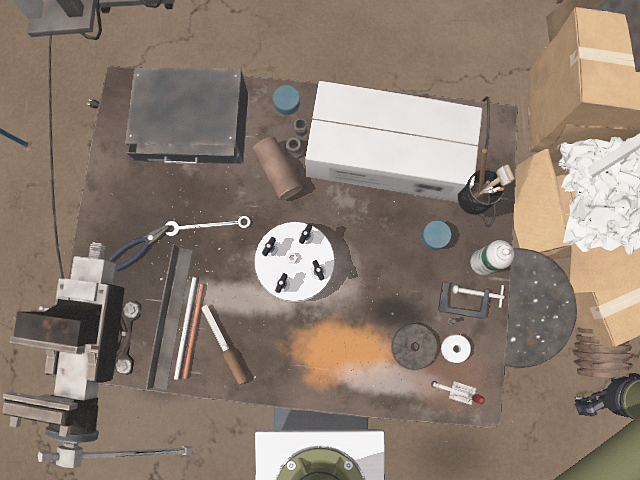

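View pics/side0.png

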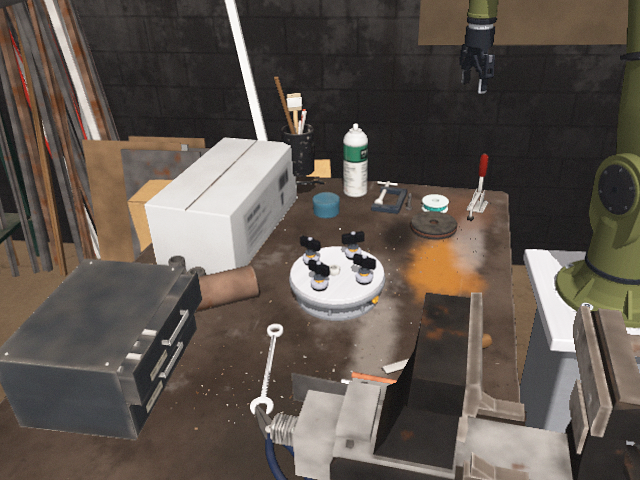

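The top view shows the pot at about (294,261) with the knobs at (269,246), (305,235), (319,270) and (281,283). The side view shows the brass plug tip near (376,300).

```bash
python3 - <<'E'
from h import *
a=cv2.imread('pics/top0.png')[215:307,248:342]; b=cv2.imread('pics/side0.png')[228:320,284:390]
z=lambda i:cv2.resize(i,None,fx=4,fy=4,interpolation=cv2.INTER_CUBIC)
cv2.imwrite('pics/c0.png',np.hstack([z(a),z(b)]))
s=load('top0')
for f,off in(('top0',(215,248,92,94)),('side0',(228,284,92,106))):
    s=load(f); im=s['pixels'][off[0]:off[0]+off[2],off[1]:off[1]+off[3]].astype(int)
    m=(im.max(2)<60).astype(np.uint8)
    n,l,st,c=cv2.connectedComponentsWithStats(m)
    for i in range(1,n):
        if st[i,4]>12:
            ys,xs=np.nonzero(l==i); p=np.c_[xs,ys]+[off[1],off[0]]; w,v=np.linalg.eigh(np.cov(p.T)); print(f,st[i,:]+[off[1],off[0],0,0,0],p.mean(0).round(1),onz(s,p.mean(0),108).round(1),np.degrees(np.arctan2(v[1,1],v[0,1])).round(),np.sqrt(w).round(1))
E
```

```text
top0 [300 224  12  20  74] [305.6 233.1] [627.2  30.5 108. ] 117.0 [1.8 5.9]
top0 [263 237  12  19  68] [269.1 246.3] [596.  116.8 108. ] 118.0 [1.8 5.6]
top0 [313 260  11  20  63] [317.7 269. ] [541.7   2.1 108. ] 68.0 [1.8 6. ]
top0 [276 273  11  19  60] [281.4 282.4] [510.3  87.  108. ] 113.0 [1.8 5.8]
side0 [342 231  22  15 230] [352.5 237.9] [541.1   5.8 108. ] 169.0 [3.1 6.4]
side0 [385 230   5  14  44] [387.7 237. ] [468.  -4. 108.] 93.0 [1.2 3.5]
side0 [300 235  21  17 214] [309.9 243.5] [627.3  35.4 108. ] -157.0 [3.1 6.1]
side0 [347 254  28  16 226] [363.5 261.6] [511.8  92.4 108. ] -160.0 [2.9 6.8]
side0 [306 260  23  17 213] [318.4 268.1] [597.4 122.8 108. ] -152.0 [2.9 6.4]
side0 [313 288  13   3  14] [319.2 289.4] [586.5 191.  108. ] 180.0 [0.7 3.8]
```

View pics/c0.png

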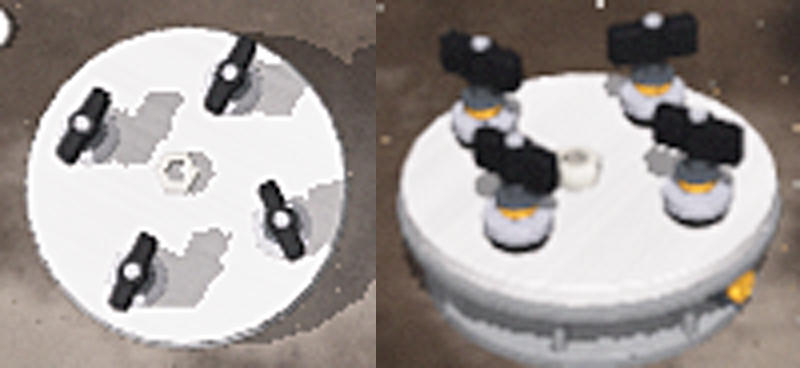

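```bash
python3 - <<'E'
from h import *
T=load('top0');S=load('side0')
def comp(s,off,thr=60):
    im=s['pixels'][off[0]:off[1],off[2]:off[3]].astype(int)
    m=(im.max(2)<thr).astype(np.uint8); m=cv2.morphologyEx(m,cv2.MORPH_CLOSE,np.ones((5,5)))
    n,l,st,c=cv2.connectedComponentsWithStats(m); o=[]
    for i in range(1,n):
        if st[i,4]>50:
            ys,xs=np.nonzero(l==i); o.append(np.c_[xs,ys]+[off[2],off[0]])
    return o
ct=comp(T,(222,296,258,330)); cs=comp(S,(228,280,295,378))
G=[]
for p in ct:
    q=min(cs,key=lambda q:np.linalg.norm(onz(S,q.mean(0),108)-onz(T,p.mean(0),108)))
    r=lambda p:np.array(cv2.minAreaRect(p.astype(np.float32))[0])
    X=tri([(T,r(p)),(S,r(q))]); 
    W=np.array([onz(T,u,112)[:2] for u in p]); w,v=np.linalg.eigh(np.cov(W.T))
    W2=np.array([onz(S,u,X[2])[:2] for u in q]);w2,v2=np.linalg.eigh(np.cov(W2.T))
    G.append(X); print(X.round(1),'T@108',onz(T,r(p),110).round(1),'S@',onz(S,r(q),108).round(1),'ang',np.degrees(np.arctan2(v[1,1],v[0,1])).round(1)%180,np.degrees(np.arctan2(v2[1,1],v2[0,1])).round(1)%180)
G=np.array(G);print('centre',G.mean(0))
# cover outline in top
hsv=T['pixels'].astype(int); m=((hsv.min(2)>150)).astype(np.uint8)[215:307,248:342]
c=max(cv2.findContours(m,0,2)[0],key=cv2.contourArea); e=cv2.fitEllipse(cv2.convexHull(c)); u=np.array(e[0])+[248,215]; print('cover',e,onz(T,u,60))
im=S['pixels'][285:315,360:390].astype(int); ys,xs=np.nonzero((im[...,0]-im[...,2]>90)&(im[...,0]>180)); pl=onz(S,[xs.mean()+360,ys.mean()+285],30); print('plug',len(xs),pl)
d=pl[:2]-G.mean(0)[:2]; print(np.degrees(np.arctan2(d[1],d[0])),[np.degrees(np.arctan2(*(g-G.mean(0))[1::-1])).round(1) for g in G])
for u in((305,180),(470,195)): print('box',onz(T,u,0))
E
```

```text
[628.9  29.9 104.8] T@108 [627.9  29.7 110. ] S@ [628.   34.9 108. ] ang 154.3 131.6
[598.6 117.7 104.1] T@108 [595.9 117.1 110. ] S@ [599.5 122.9 108. ] ang 151.7 133.3
[541.    1.4 104.5] T@108 [540.3   1.3 110. ] S@ [540.6   7.1 108. ] ang 22.30000000000001 54.0
[513.8  87.9 104.6] T@108 [509.7  87.4 110. ] S@ [517.1  92.4 108. ] ang 156.5 137.1
centre [570.56622184  59.20707926 104.50504585]
cover ((39.92456817626953, 51.7860107421875), (78.6329574584961, 100.53231811523438), 46.65067672729492) [552.74545149  74.81129616  60.        ]
plug 30 [486.43194205 110.33977517  30.        ]
148.71081437682687 [np.float64(-26.7), np.float64(64.4), np.float64(-117.1), np.float64(153.2)]
box [786.39990808  35.24760337   0.        ]
box [ 745.94691267 -395.54204597    0.        ]
```

```bash
cat > p.py <<'E'
import sys,json
from h import *
from scipy.spatial.transform import Rotation as R
def plan(x,y,z,yaw,n,hand):
    s=monitor.read_state(); p=np.array(s['eef_pos']); r=R.from_euler('xyz',s['eef_rot'],degrees=True)
    g=R.from_euler('xyz',[180,0,yaw],degrees=True)
    rv=(r.inv()*g).as_rotvec(degrees=True)/n; d=(np.array([x,y,z])-p)/n
    P=[];Q=[]
    for i in range(n):
        P.append(np.round(r.inv().apply(d),1).tolist()); Q.append(np.round(rv,1).tolist()); r=r*R.from_rotvec(rv,degrees=True)
    print(s['eef_pos'].round(1),s['eef_rot'].round(1),s['joint_positions'].round(0),s['time'].__round__(2),'ft',s['ft_force'].round(1),s['wrist_torque'].round(3))
    for k in range(0,n,5): print(json.dumps({'delta_pos':P[k:k+5],'delta_rot':Q[k:k+5]}))
if __name__=='__main__': plan(*map(float,sys.argv[1:5]),int(sys.argv[5]),0)
E
python3 p.py 599 117 400 152 14
```

```text
[ 257.7 -596.5  403.7] [-179.9    0.    23.4] [67. 18. -4. 83.  1. 79. -3.] 0.1 ft [-0.6  0.9  0.9] [ 0.001  0.013 -0.02 ]
{"delta_pos": [[42.6, -37.1, 0.3], [48.0, -29.8, 0.3], [52.1, -21.8, 0.3], [54.9, -13.2, 0.3], [56.3, -4.3, 0.3]], "delta_rot": [[-0.0, -0.0, -9.2], [-0.0, -0.0, -9.2], [-0.0, -0.0, -9.2], [-0.0, -0.0, -9.2], [-0.0, -0.0, -9.2]]}
{"delta_pos": [[56.3, 4.8, 0.3], [54.8, 13.7, 0.3], [51.9, 22.3, 0.3], [47.7, 30.3, 0.3], [42.2, 37.5, 0.3]], "delta_rot": [[-0.0, -0.0, -9.2], [-0.0, -0.0, -9.2], [-0.0, -0.0, -9.2], [-0.0, -0.0, -9.2], [-0.0, -0.0, -9.2]]}
{"delta_pos": [[35.7, 43.8, 0.3], [28.2, 48.9, 0.3], [20.1, 52.8, 0.3], [11.4, 55.3, 0.3]], "delta_rot": [[-0.0, -0.0, -9.2], [-0.0, -0.0, -9.2], [-0.0, -0.0, -9.2], [-0.0, -0.0, -9.2]]}
```

Emit:
drive_tool:
  delta_pos:
    - [42.6,-37.1,0]
    - [48,-29.8,0]
    - [52.1,-21.8,0]
    - [54.9,-13.2,0]
    - [56.3,-4.3,0]
  delta_rot:
    - [0,0,-9.2]
    - [0,0,-9.2]
    - [0,0,-9.2]
    - [0,0,-9.2]
    - [0,0,-9.2]
  hand: [0.4,0.4,0.4,0.4,0.4]
  newtons: 60

```text
time: 0.72
eef_pos: [380.0, -340.0, 404.4]
eef_rot: [-180.0, 0.0, 69.7]
ft_force: [1.0, 0.6, 0.7]
finger_gap: 51.2
grasp_force: 0.0
```

Emit:
drive_tool:
  delta_pos:
    - [56.3,4.8,0]
    - [54.8,13.7,0]
    - [51.9,22.3,0]
    - [47.7,30.3,0]
    - [42.2,37.5,0]
  delta_rot:
    - [0,0,-9.2]
    - [0,0,-9.2]
    - [0,0,-9.2]
    - [0,0,-9.2]
    - [0,0,-9.2]
  hand: [0.4,0.4,0.4,0.4,0.4]

```text
time: 1.35
eef_pos: [501.3, -85.3, 404.5]
eef_rot: [-180.0, 0.0, 115.6]
ft_force: [1.4, -0.4, 0.4]
finger_gap: 51.0
grasp_force: 0.0
```

Emit:
drive_tool:
  delta_pos:
    - [35.7,43.8,0]
    - [28.2,48.9,0]
    - [20.1,52.8,0]
    - [11.4,55.3,0]
    - [0,0,0]
  delta_rot:
    - [0,0,-9.2]
    - [0,0,-9.2]
    - [0,0,-9.2]
    - [0,0,-9.2]
    - [0,0,0]
  hand: [0.4,0.4,0.4,0.4,0.4]

```text
time: 1.98
eef_pos: [597.8, 122.4, 403.7]
eef_rot: [179.8, -0.2, 152.7]
ft_force: [-0.3, -1.1, 0.3]
finger_gap: 51.2
grasp_force: 0.0
```

```bash
python3 p.py 599 117 264 152 3
```

```text
[597.8 122.4 403.7] [179.8  -0.2 152.7] [ 23.  19. -46.  88.  13.  79.  39.] 1.98 ft [-0.3 -1.1  0.3] [ 0.026 -0.009 -0.047]
{"delta_pos": [[-1.3, -1.6, 46.6], [-1.3, -1.5, 46.6], [-1.2, -1.5, 46.6]], "delta_rot": [[0.1, -0.1, 0.2], [0.1, -0.1, 0.2], [0.1, -0.1, 0.2]]}
```

Emit:
drive_tool:
  delta_pos:
    - [-1.3,-1.6,46.5]
    - [-1.3,-1.6,46.5]
    - [-1.3,-1.6,46.5]
    - [0,0,0]
  delta_rot:
    - [0.1,0,0.2]
    - [0.1,0,0.2]
    - [0.1,0,0.2]
    - [0,0,0]
  hand: [0.4,0.4,0.4,0.4]

```text
time: 2.48
eef_pos: [597.2, 108.5, 261.3]
eef_rot: [-179.4, -0.4, 151.4]
ft_force: [-0.1, -0.0, 0.5]
finger_gap: 51.1
grasp_force: 0.0
```

```bash
python3 p.py 599 117 264 152 1; python3 - <<'E'
from h import *
a=snap('top','top1')['pixels'][200:320,220:360,::-1]; b=snap('side','side1')['pixels'][160:320,270:410,::-1]
z=lambda i,w,h:cv2.resize(i,(w,h),interpolation=cv2.INTER_CUBIC)
cv2.imwrite('pics/c1.png',np.hstack([z(a,400,343),z(b,300,343)]))
E
```

```text
[597.2 108.5 261.3] [-179.4   -0.4  151.4] [ 21.  26. -43.  97.  19.  65.  35.] 2.48 ft [-0.1 -0.   0.5] [-0.01  -0.001  0.013]
{"delta_pos": [[2.5, 8.2, -2.7]], "delta_rot": [[-0.6, -0.4, -0.6]]}
```

View pics/c1.png

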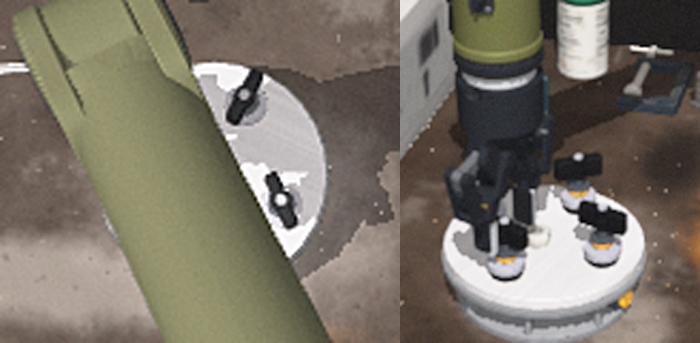

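The side view shows the fingers straddling knob 1's bar at about (508,235) in the crop. The gripper is offset in y, so I'll let it settle and then correct it.

Emit:
drive_tool:
  delta_pos:
    - [0,0,0]
    - [0,0,0]
  delta_rot:
    - [0,0,0]
    - [0,0,0]
  hand: [0.4,0.4]

```text
time: 2.82
eef_pos: [599.7, 111.1, 267.2]
eef_rot: [-179.8, 0.2, 151.6]
ft_force: [-0.3, -0.4, -0.1]
finger_gap: 50.9
grasp_force: 0.0
```

```bash
python3 p.py 599 117 264 152 1
```

```text
[599.7 111.1 267.2] [-179.8    0.2  151.6] [ 21.  25. -43.  97.  19.  65.  35.] 2.83 ft [-0.3 -0.4 -0.1] [ 0.032  0.044 -0.011]
{"delta_pos": [[3.4, 4.9, 3.2]], "delta_rot": [[-0.2, 0.2, -0.4]]}
```

Emit:
drive_tool:
  delta_pos:
    - [3.4,4.9,2.5]
    - [0,0,0]
    - [0,0,0]
  delta_rot:
    - [0,0,0]
    - [0,0,0]
    - [0,0,0]
  hand: [0.4,0.4,0.4]

```text
time: 3.2
eef_pos: [598.3, 116.9, 262.7]
eef_rot: [-179.7, 0.0, 151.6]
ft_force: [-0.1, 0.1, -0.2]
finger_gap: 51.5
grasp_force: 0.0
```

```bash
python3 p.py 599 117 264 152 1
```

```text
[598.3 116.9 262.7] [-179.7    0.   151.6] [ 21.  26. -43.  97.  19.  65.  34.] 3.2 ft [-0.1  0.1 -0.2] [-0.034  0.017  0.006]
{"delta_pos": [[-0.5, 0.4, -1.3]], "delta_rot": [[-0.3, 0.0, -0.4]]}
```

Emit:
drive_tool:
  delta_pos:
    - [0,0,0]
    - [0,0,0]
    - [0,0,0]
    - [0,0,0]
  delta_rot:
    - [0,0,0]
    - [0,0,0]
    - [0,0,0]
    - [0,0,0]
  hand: [0.9,0.9,0.9,0.9]

```text
time: 3.7
eef_pos: [598.7, 117.6, 263.0]
eef_rot: [-179.8, 0.0, 151.6]
ft_force: [3.1, 3.4, -0.6]
finger_gap: 11.1
grasp_force: 59.8
```

```bash
python3 p.py 599 117 264 152 1
```

```text
[598.7 117.6 263. ] [-179.8    0.   151.6] [ 21.  26. -43.  97.  19.  65.  34.] 3.7 ft [ 3.1  3.4 -0.6] [ 0.801 -0.475 -0.008]
{"delta_pos": [[-0.6, -0.4, -1.0]], "delta_rot": [[-0.2, 0.0, -0.4]]}
```

```bash
cat > t.py <<'E'
from h import *
s=monitor.read_state(); print(round(s['time'],2),'yaw',s['eef_rot'].round(2),s['eef_pos'].round(1),'F',s['ft_force'].round(1),'M',s['wrist_torque'].round(3),'g',s['grasp_force'],'j7',s['joint_positions'][6].round(0))
E
```

Emit:
drive_tool:
  delta_pos:
    - [0,0,0]
    - [0,0,0]
    - [0,0,0]
  delta_rot:
    - [0,0,5]
    - [0,0,5]
    - [0,0,0]
  hand: [0.9,0.9,0.9]

```text
time: 4.08
eef_pos: [598.6, 117.5, 262.9]
eef_rot: [-179.8, 0.1, 141.7]
ft_force: [2.9, 4.4, 0.1]
finger_gap: 11.1
grasp_force: 59.8
```

```bash
python3 t.py
```

```text
4.08 yaw [-1.7979e+02  7.0000e-02  1.4165e+02] [598.6 117.5 262.9] F [2.9 4.4 0.1] M [ 0.834 -0.533 -0.056] g 59.80549514293671 j7 25.0
```

Emit:
drive_tool:
  delta_pos:
    - [0,0,0]
    - [0,0,0]
    - [0,0,0]
  delta_rot:
    - [0,0,3]
    - [0,0,3]
    - [0,0,0]
  hand: [0.9,0.9,0.9]

```text
time: 4.45
eef_pos: [598.5, 117.4, 262.9]
eef_rot: [-179.8, 0.1, 135.7]
ft_force: [1.2, 3.9, -0.0]
finger_gap: 11.1
grasp_force: 59.9
```

```bash
python3 t.py
```

```text
4.45 yaw [-1.7978e+02  8.0000e-02  1.3570e+02] [598.5 117.4 262.9] F [ 1.2  3.9 -0. ] M [ 0.978 -0.474  0.019] g 59.88870978355408 j7 19.0
```

Emit:
drive_tool:
  delta_pos:
    - [0,0,0]
    - [0,0,0]
    - [0,0,0]
  delta_rot:
    - [0,0,3]
    - [0,0,3]
    - [0,0,0]
  hand: [0.9,0.9,0.9]

```text
time: 4.82
eef_pos: [598.4, 117.3, 262.9]
eef_rot: [-179.8, 0.1, 129.7]
ft_force: [1.5, 5.1, 0.5]
finger_gap: 11.3
grasp_force: 60.0
```

```bash
python3 t.py
```

```text
4.83 yaw [-1.7977e+02  1.0000e-01  1.2971e+02] [598.4 117.3 262.9] F [1.5 5.1 0.5] M [ 1.042e+00 -3.310e-01  1.000e-03] g 59.978644251823425 j7 14.0
```

Emit:
drive_tool:
  delta_pos:
    - [0,0,0]
    - [0,0,0]
    - [0,0,0]
  delta_rot:
    - [0,0,3]
    - [0,0,3]
    - [0,0,0]
  hand: [0.9,0.9,0.9]

```text
time: 5.2
eef_pos: [598.3, 117.3, 262.9]
eef_rot: [-179.8, 0.1, 123.7]
ft_force: [1.5, 4.9, 1.1]
finger_gap: 10.9
grasp_force: 60.1
```

```bash
python3 t.py
```

```text
5.2 yaw [-1.7976e+02  1.2000e-01  1.2371e+02] [598.3 117.3 262.9] F [1.5 4.9 1.1] M [ 1.049 -0.212  0.007] g 60.07726192474365 j7 8.0
```

Emit:
drive_tool:
  delta_pos:
    - [0,0,0]
    - [0,0,0]
    - [0,0,0]
  delta_rot:
    - [0,0,3]
    - [0,0,3]
    - [0,0,0]
  hand: [0.9,0.9,0.9]

```text
time: 5.58
eef_pos: [598.2, 117.2, 262.8]
eef_rot: [-179.8, 0.1, 117.7]
ft_force: [0.5, 4.8, 1.9]
finger_gap: 11.0
grasp_force: 60.2
```

```bash
python3 t.py
```

```text
5.58 yaw [-1.7975e+02  1.5000e-01  1.1774e+02] [598.2 117.2 262.8] F [0.5 4.8 1.9] M [ 1.141 -0.104  0.176] g 60.199450850486755 j7 3.0
```

Emit:
drive_tool:
  delta_pos:
    - [0,0,0]
    - [0,0,0]
    - [0,0,0]
  delta_rot:
    - [0,0,3]
    - [0,0,3]
    - [0,0,0]
  hand: [0.9,0.9,0.9]

```text
time: 5.95
eef_pos: [598.2, 117.2, 262.9]
eef_rot: [-179.8, 0.2, 111.7]
ft_force: [0.0, 5.2, 3.7]
finger_gap: 11.1
grasp_force: 60.4
```

```bash
python3 t.py
```

```text
5.95 yaw [-1.7975e+02  1.7000e-01  1.1173e+02] [598.2 117.2 262.9] F [0.  5.2 3.7] M [1.126 0.188 0.172] g 60.37362277507782 j7 -3.0
```

Emit:
drive_tool:
  delta_pos:
    - [0,0,0]
    - [0,0,0]
    - [0,0,0]
    - [0,0,0]
  delta_rot:
    - [0,0,3]
    - [0,0,3]
    - [0,0,3]
    - [0,0,0]
  hand: [0.9,0.9,0.9,0.9]

```text
time: 6.45
eef_pos: [598.0, 117.2, 262.9]
eef_rot: [-179.7, 0.2, 102.7]
ft_force: [-1.2, 4.5, 3.4]
finger_gap: 11.1
grasp_force: 60.5
```

```bash
python3 t.py
```

```text
6.45 yaw [-179.75    0.21  102.73] [598.  117.2 262.9] F [-1.2  4.5  3.4] M [1.119 0.418 0.155] g 60.49031853675842 j7 -12.0
```

Emit:
drive_tool:
  delta_pos:
    - [0,0,0]
    - [0,0,0]
    - [0,0,-40]
    - [0,0,-40]
  delta_rot:
    - [0,0,0]
    - [0,0,0]
    - [0,0,0]
    - [0,0,0]
  hand: [0.4,0.4,0.4,0.4]

```text
time: 6.95
eef_pos: [598.5, 115.6, 342.6]
eef_rot: [-179.6, 0.3, 102.5]
ft_force: [0.3, -0.5, 0.7]
finger_gap: 51.3
grasp_force: 0.0
```

```bash
python3 t.py; python3 p.py 540 1 340 202 10
```

```text
6.95 yaw [-179.65    0.3   102.53] [598.5 115.6 342.6] F [ 0.3 -0.5  0.7] M [-0.002 -0.083 -0.021] g 0.0 j7 -10.0
[598.5 115.6 342.6] [-179.6    0.3  102.5] [ 15.  19. -35.  93.  12.  72. -10.] 6.95 ft [ 0.3 -0.5  0.7] [-0.002 -0.083 -0.021]
{"delta_pos": [[-9.9, -8.2, 0.4], [-8.4, -9.8, 0.4], [-6.5, -11.1, 0.3], [-4.5, -12.0, 0.3], [-2.4, -12.6, 0.3]], "delta_rot": [[-0.1, -0.0, -9.9], [-0.1, -0.0, -9.9], [-0.1, -0.0, -9.9], [-0.1, -0.0, -9.9], [-0.1, -0.0, -9.9]]}
{"delta_pos": [[-0.2, -12.9, 0.3], [2.1, -12.7, 0.3], [4.2, -12.2, 0.3], [6.3, -11.2, 0.3], [8.1, -10.0, 0.3]], "delta_rot": [[-0.1, -0.0, -9.9], [-0.1, -0.0, -9.9], [-0.1, -0.0, -9.9], [-0.1, -0.0, -9.9], [-0.1, -0.0, -9.9]]}
```

Emit:
drive_tool:
  delta_pos:
    - [-9.9,-8.2,0]
    - [-8.4,-9.8,0]
    - [-6.5,-11.1,0]
    - [-4.5,-12,0]
    - [-2.4,-12.6,0]
  delta_rot:
    - [0,0,-9.9]
    - [0,0,-9.9]
    - [0,0,-9.9]
    - [0,0,-9.9]
    - [0,0,-9.9]
  hand: [0.4,0.4,0.4,0.4,0.4]

```text
time: 7.58
eef_pos: [569.0, 58.1, 342.5]
eef_rot: [-179.6, -0.0, 152.3]
ft_force: [-0.3, -0.4, 0.5]
finger_gap: 50.9
grasp_force: 0.0
```

Emit:
drive_tool:
  delta_pos:
    - [-0.2,-12.9,0]
    - [2.1,-12.7,0]
    - [4.2,-12.2,0]
    - [6.3,-11.2,0]
    - [8.1,-10,0]
  delta_rot:
    - [0,0,-9.9]
    - [0,0,-9.9]
    - [0,0,-9.9]
    - [0,0,-9.9]
    - [0,0,-9.9]
  hand: [0.4,0.4,0.4,0.4,0.4]

```text
time: 8.2
eef_pos: [539.3, 1.0, 342.9]
eef_rot: [-179.8, -0.3, -158.1]
ft_force: [-0.4, 0.0, 0.3]
finger_gap: 51.6
grasp_force: 0.0
```

Emit:
drive_tool:
  delta_pos:
    - [0,0,0]
    - [0,0,0]
  delta_rot:
    - [0,0,0]
    - [0,0,0]
  hand: [0.4,0.4]

```text
time: 8.45
eef_pos: [539.8, 2.5, 343.3]
eef_rot: [-179.8, -0.2, -158.6]
ft_force: [0.4, 0.5, -0.8]
finger_gap: 51.5
grasp_force: 0.0
```

```bash
python3 p.py 540 1 264 203 2; python3 - <<'E'
from h import *
a=snap('top','top2')['pixels'][200:320,220:360,::-1]; b=snap('side','side2')['pixels'][160:320,270:410,::-1]
z=lambda i,w,h:cv2.resize(i,(w,h),interpolation=cv2.INTER_CUBIC)
cv2.imwrite('pics/c2.png',np.hstack([z(a,400,343),z(b,300,343)]))
E
```

```text
[539.8   2.5 343.3] [-179.8   -0.2 -158.6] [ 40.  12. -48. 102.  10.  70. 101.] 8.45 ft [ 0.4  0.5 -0.8] [0.032 0.04  0.004]
{"delta_pos": [[0.0, -0.6, 39.6], [0.1, -0.7, 39.6]], "delta_rot": [[-0.1, -0.1, -0.8], [-0.1, -0.1, -0.8]]}
```

View pics/c2.png

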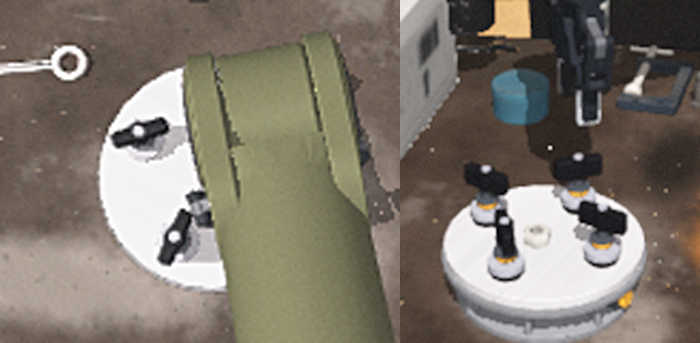

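The picture shows knob 1 turned, its bar now nearly along y at (138,130) in the crop. Knobs 0, 2 and 3 and the nut are undisturbed, and the gripper is above knob 3. I'll go down onto knob 3.

Emit:
drive_tool:
  delta_pos:
    - [0,-0.6,40]
    - [0,-0.6,39]
    - [0,0,0]
    - [0,0,0]
  delta_rot:
    - [0,0,-0.8]
    - [0,0,-0.8]
    - [0,0,0]
    - [0,0,0]
  hand: [0.4,0.4,0.4,0.4]

```text
time: 9.05
eef_pos: [540.7, 1.8, 265.7]
eef_rot: [-179.8, -0.1, -156.8]
ft_force: [0.2, 0.5, 0.7]
finger_gap: 51.1
grasp_force: 0.0
```

```bash
python3 p.py 540 1 264 203 1
```

```text
[540.7   1.8 265.7] [-1.798e+02 -1.000e-01 -1.568e+02] [ 38.  17. -46. 107.  14.  62.  99.] 9.05 ft [0.2 0.5 0.7] [ 0.017 -0.019  0.013]
{"delta_pos": [[1.0, -0.4, 1.7]], "delta_rot": [[-0.2, -0.1, 0.2]]}
```

Emit:
drive_tool:
  delta_pos:
    - [0,0,0]
    - [0,0,0]
    - [0,0,0]
    - [0,0,0]
  delta_rot:
    - [0,0,0]
    - [0,0,0]
    - [0,0,0]
    - [0,0,0]
  hand: [0.9,0.9,0.9,0.9]

```text
time: 9.55
eef_pos: [540.3, 1.9, 265.7]
eef_rot: [-179.8, -0.2, -156.8]
ft_force: [-2.3, 1.5, 6.0]
finger_gap: 11.5
grasp_force: 58.8
```

```bash
python3 t.py
```

```text
9.55 yaw [-1.7979e+02 -1.7000e-01 -1.5682e+02] [540.3   1.9 265.7] F [-2.3  1.5  6. ] M [ 0.245  0.37  -0.041] g 58.8473904132843 j7 99.0
```

Emit:
drive_tool:
  delta_pos:
    - [0,0,0]
    - [0,0,0]
    - [0,0,0]
  delta_rot:
    - [0,0,5]
    - [0,0,5]
    - [0,0,0]
  hand: [0.9,0.9,0.9]

```text
time: 9.93
eef_pos: [540.3, 1.9, 265.7]
eef_rot: [-179.8, -0.1, -166.9]
ft_force: [-2.3, 1.2, 5.2]
finger_gap: 10.9
grasp_force: 59.0
```

```bash
python3 t.py
```

```text
9.93 yaw [-1.7976e+02 -1.3000e-01 -1.6686e+02] [540.3   1.9 265.7] F [-2.3  1.2  5.2] M [ 0.322  0.469 -0.011] g 58.95057499408722 j7 89.0
```

Emit:
drive_tool:
  delta_pos:
    - [0,0,0]
    - [0,0,0]
    - [0,0,0]
  delta_rot:
    - [0,0,3]
    - [0,0,3]
    - [0,0,0]
  hand: [0.9,0.9,0.9]

```text
time: 10.3
eef_pos: [540.3, 2.0, 265.7]
eef_rot: [-179.8, -0.1, -172.8]
ft_force: [-1.3, 1.4, 5.2]
finger_gap: 10.8
grasp_force: 59.0
```

```bash
python3 t.py
```

```text
10.3 yaw [-1.7975e+02 -1.1000e-01 -1.7283e+02] [540.3   2.  265.7] F [-1.3  1.4  5.2] M [0.257 0.466 0.03 ] g 58.95647943019867 j7 84.0
```

Emit:
drive_tool:
  delta_pos:
    - [0,0,0]
    - [0,0,0]
    - [0,0,0]
  delta_rot:
    - [0,0,3]
    - [0,0,3]
    - [0,0,0]
  hand: [0.9,0.9,0.9]

```text
time: 10.68
eef_pos: [540.3, 2.0, 265.7]
eef_rot: [-179.7, -0.1, -178.8]
ft_force: [-1.9, 2.0, 4.9]
finger_gap: 11.0
grasp_force: 59.0
```

```bash
python3 t.py
```

```text
10.68 yaw [-1.7975e+02 -8.0000e-02 -1.7883e+02] [540.3   2.  265.7] F [-1.9  2.   4.9] M [ 0.264  0.489 -0.012] g 58.959404826164246 j7 78.0
```

Emit:
drive_tool:
  delta_pos:
    - [0,0,0]
    - [0,0,0]
    - [0,0,0]
  delta_rot:
    - [0,0,3]
    - [0,0,3]
    - [0,0,0]
  hand: [0.9,0.9,0.9]

```text
time: 11.05
eef_pos: [540.3, 2.0, 265.7]
eef_rot: [-179.7, -0.1, 175.2]
ft_force: [-2.5, 1.0, 5.2]
finger_gap: 10.9
grasp_force: 59.0
```

```bash
python3 t.py
```

```text
11.05 yaw [-1.7974e+02 -6.0000e-02  1.7518e+02] [540.3   2.  265.7] F [-2.5  1.   5.2] M [0.328 0.513 0.06 ] g 58.96185100078583 j7 72.0
```

Emit:
drive_tool:
  delta_pos:
    - [0,0,0]
    - [0,0,0]
    - [0,0,0]
  delta_rot:
    - [0,0,3]
    - [0,0,3]
    - [0,0,0]
  hand: [0.9,0.9,0.9]

```text
time: 11.42
eef_pos: [540.3, 2.0, 265.7]
eef_rot: [-179.7, -0.0, 169.2]
ft_force: [-1.6, 1.3, 5.3]
finger_gap: 10.8
grasp_force: 59.0
```

```bash
python3 t.py
```

```text
11.43 yaw [-1.7973e+02 -3.0000e-02  1.6920e+02] [540.3   2.  265.7] F [-1.6  1.3  5.3] M [0.295 0.454 0.141] g 58.96251618862152 j7 67.0
```

Emit:
drive_tool:
  delta_pos:
    - [0,0,0]
    - [0,0,0]
    - [0,0,0]
  delta_rot:
    - [0,0,3]
    - [0,0,3]
    - [0,0,0]
  hand: [0.9,0.9,0.9]

```text
time: 11.8
eef_pos: [540.2, 2.1, 265.7]
eef_rot: [-179.7, -0.0, 163.2]
ft_force: [-1.8, 0.8, 6.2]
finger_gap: 10.9
grasp_force: 59.0
```

```bash
python3 t.py
```

```text
11.8 yaw [-1.7973e+02 -1.0000e-02  1.6319e+02] [540.2   2.1 265.7] F [-1.8  0.8  6.2] M [0.349 0.536 0.15 ] g 58.95636856555939 j7 61.0
```

Emit:
drive_tool:
  delta_pos:
    - [0,0,0]
    - [0,0,0]
    - [0,0,0]
    - [0,0,0]
    - [0,0,0]
  delta_rot:
    - [0,0,3]
    - [0,0,3]
    - [0,0,3]
    - [0,0,0]
    - [0,0,0]
  hand: [0.9,0.9,0.9,0.9,0.9]

```text
time: 12.42
eef_pos: [540.3, 2.1, 265.8]
eef_rot: [-179.7, 0.0, 154.2]
ft_force: [-1.9, 1.4, 4.9]
finger_gap: 10.8
grasp_force: 59.0
```

```bash
python3 t.py
```

```text
12.43 yaw [-1.7974e+02  4.0000e-02  1.5422e+02] [540.3   2.1 265.8] F [-1.9  1.4  4.9] M [0.328 0.471 0.112] g 58.95068407058716 j7 52.0
```

Emit:
drive_tool:
  delta_pos:
    - [0,0,0]
    - [0,0,0]
    - [0,0,0]
  delta_rot:
    - [0,0,3]
    - [0,0,3]
    - [0,0,0]
  hand: [0.9,0.9,0.9]

```text
time: 12.8
eef_pos: [540.2, 2.1, 265.7]
eef_rot: [-179.7, 0.1, 148.2]
ft_force: [-2.2, 1.9, 4.9]
finger_gap: 10.9
grasp_force: 58.9
```

```bash
python3 t.py
```

```text
12.8 yaw [-1.7975e+02  6.0000e-02  1.4820e+02] [540.2   2.1 265.7] F [-2.2  1.9  4.9] M [0.42  0.515 0.088] g 58.94364595413208 j7 47.0
```

Emit:
drive_tool:
  delta_pos:
    - [0,0,0]
    - [0,0,0]
    - [0,0,0]
  delta_rot:
    - [0,0,3]
    - [0,0,3]
    - [0,0,0]
  hand: [0.9,0.9,0.9]

```text
time: 13.18
eef_pos: [540.2, 2.2, 265.7]
eef_rot: [-179.8, 0.1, 142.2]
ft_force: [-2.5, 1.6, 5.5]
finger_gap: 11.0
grasp_force: 58.9
```

```bash
python3 t.py
```

```text
13.18 yaw [-1.7976e+02  9.0000e-02  1.4220e+02] [540.2   2.2 265.7] F [-2.5  1.6  5.5] M [0.398 0.486 0.182] g 58.936060667037964 j7 41.0
```

Emit:
drive_tool:
  delta_pos:
    - [0,0,0]
    - [0,0,0]
    - [0,0,0]
    - [0,0,0]
  delta_rot:
    - [0,0,4]
    - [0,0,4]
    - [0,0,4]
    - [0,0,0]
  hand: [0.9,0.9,0.9,0.9]

```text
time: 13.68
eef_pos: [540.2, 2.2, 265.7]
eef_rot: [-179.8, 0.1, 130.2]
ft_force: [-1.1, 2.1, 5.0]
finger_gap: 10.7
grasp_force: 58.9
```

```bash
python3 t.py
```

```text
13.68 yaw [-1.7979e+02  1.3000e-01  1.3019e+02] [540.2   2.2 265.7] F [-1.1  2.1  5. ] M [0.408 0.427 0.148] g 58.918216824531555 j7 29.0
```

Emit:
drive_tool:
  delta_pos:
    - [0,0,0]
    - [0,0,0]
    - [0,0,0]
  delta_rot:
    - [0,0,2]
    - [0,0,0]
    - [0,0,0]
  hand: [0.9,0.9,0.9]

```text
time: 14.05
eef_pos: [540.2, 2.2, 265.7]
eef_rot: [-179.8, 0.1, 128.2]
ft_force: [-1.9, 1.3, 4.7]
finger_gap: 10.9
grasp_force: 58.9
```

```bash
python3 t.py
```

```text
14.05 yaw [-1.7980e+02  1.4000e-01  1.2823e+02] [540.2   2.2 265.7] F [-1.9  1.3  4.7] M [0.405 0.481 0.126] g 58.921616077423096 j7 27.0
```

Emit:
drive_tool:
  delta_pos:
    - [0,0,0]
  delta_rot:
    - [0,0,0]
  hand: [0.9]

```text
time: 14.18
eef_pos: [540.3, 2.2, 265.7]
eef_rot: [-179.8, 0.1, 128.2]
ft_force: [-2.6, 1.8, 4.4]
finger_gap: 11.2
grasp_force: 58.9
```

```bash
python3 t.py
```

```text
14.18 yaw [-1.7980e+02  1.3000e-01  1.2822e+02] [540.3   2.2 265.7] F [-2.6  1.8  4.4] M [0.448 0.512 0.175] g 58.9221328496933 j7 27.0
```

Emit:
drive_tool:
  delta_pos:
    - [0,0,0]
    - [0,0,0]
  delta_rot:
    - [0,0,2]
    - [0,0,0]
  hand: [0.9,0.9]

```text
time: 14.42
eef_pos: [540.2, 2.2, 265.7]
eef_rot: [-179.8, 0.1, 126.2]
ft_force: [-2.0, 1.7, 4.9]
finger_gap: 11.2
grasp_force: 58.9
```

```bash
python3 t.py
```

```text
14.43 yaw [-1.7980e+02  1.4000e-01  1.2621e+02] [540.2   2.2 265.7] F [-2.   1.7  4.9] M [0.445 0.494 0.215] g 58.92642080783844 j7 25.0
```

Emit:
drive_tool:
  delta_pos:
    - [0,0,0]
  delta_rot:
    - [0,0,0]
  hand: [0.9]

```text
time: 14.55
eef_pos: [540.3, 2.2, 265.7]
eef_rot: [-179.8, 0.1, 126.2]
ft_force: [-1.3, 1.0, 4.3]
finger_gap: 10.9
grasp_force: 58.9
```

```bash
python3 t.py
```

```text
14.55 yaw [-1.7980e+02  1.4000e-01  1.2622e+02] [540.3   2.2 265.7] F [-1.3  1.   4.3] M [0.426 0.49  0.199] g 58.92710030078888 j7 25.0
```

Emit:
drive_tool:
  delta_pos:
    - [0,0,0]
    - [0,0,0]
  delta_rot:
    - [0,0,2]
    - [0,0,0]
  hand: [0.9,0.9]

```text
time: 14.8
eef_pos: [540.2, 2.3, 265.7]
eef_rot: [-179.8, 0.2, 124.2]
ft_force: [-1.5, 2.7, 5.0]
finger_gap: 11.2
grasp_force: 58.9
```

```bash
python3 t.py
```

```text
14.8 yaw [-1.7980e+02  1.5000e-01  1.2423e+02] [540.2   2.3 265.7] F [-1.5  2.7  5. ] M [0.452 0.468 0.222] g 58.94474744796753 j7 23.0
```

Emit:
drive_tool:
  delta_pos:
    - [0,0,0]
  delta_rot:
    - [0,0,0]
  hand: [0.9]

```text
time: 14.92
eef_pos: [540.2, 2.2, 265.7]
eef_rot: [-179.8, 0.2, 124.2]
ft_force: [-1.5, 1.5, 4.8]
finger_gap: 11.2
grasp_force: 58.9
```

```bash
python3 t.py
```

```text
14.93 yaw [-1.7980e+02  1.5000e-01  1.2424e+02] [540.2   2.2 265.7] F [-1.5  1.5  4.8] M [0.471 0.511 0.229] g 58.945573568344116 j7 23.0
```

Emit:
drive_tool:
  delta_pos:
    - [0,0,0]
    - [0,0,0]
  delta_rot:
    - [0,0,1]
    - [0,0,0]
  hand: [0.9,0.9]

```text
time: 15.18
eef_pos: [540.3, 2.3, 265.8]
eef_rot: [-179.8, 0.2, 123.2]
ft_force: [-2.1, 2.4, 4.3]
finger_gap: 11.1
grasp_force: 59.0
```

```bash
python3 t.py
```

```text
15.18 yaw [-1.7981e+02  1.6000e-01  1.2324e+02] [540.3   2.3 265.8] F [-2.1  2.4  4.3] M [0.454 0.421 0.256] g 58.95488619804382 j7 23.0
```

Emit:
drive_tool:
  delta_pos:
    - [0,0,0]
  delta_rot:
    - [0,0,0]
  hand: [0.9]

```text
time: 15.3
eef_pos: [540.2, 2.3, 265.7]
eef_rot: [-179.8, 0.2, 123.2]
ft_force: [-0.7, 2.5, 5.2]
finger_gap: 11.2
grasp_force: 59.0
```

```bash
python3 t.py
```

```text
15.3 yaw [-1.7981e+02  1.6000e-01  1.2325e+02] [540.2   2.3 265.7] F [-0.7  2.5  5.2] M [0.418 0.474 0.292] g 58.955790996551514 j7 23.0
```

Emit:
drive_tool:
  delta_pos:
    - [0,0,0]
    - [0,0,0]
    - [0,0,-40]
    - [0,0,-35]
    - [0,0,0]
  delta_rot:
    - [0,0,0]
    - [0,0,0]
    - [0,0,0]
    - [0,0,0]
    - [0,0,0]
  hand: [0.4,0.4,0.4,0.4,0.4]

```text
time: 15.92
eef_pos: [541.3, 1.6, 342.3]
eef_rot: [-180.0, 0.4, 123.1]
ft_force: [-0.7, -0.5, -0.2]
finger_gap: 51.2
grasp_force: 0.0
```

```bash
python3 p.py 599 117 340 107 4
```

```text
[541.3   1.6 342.3] [-180.     0.4  123.1] [ 29.  10. -35. 102.   7.  69.  25.] 15.93 ft [-0.7 -0.5 -0.2] [-0.003 -0.02   0.015]
{"delta_pos": [[16.3, 27.9, 0.5], [18.2, 26.6, 0.5], [20.0, 25.3, 0.5], [21.8, 23.8, 0.5]], "delta_rot": [[0.0, 0.1, 4.0], [0.0, 0.1, 4.0], [0.0, 0.1, 4.0], [0.0, 0.1, 4.0]]}
```

Emit:
drive_tool:
  delta_pos:
    - [16.3,27.9,0]
    - [18.2,26.6,0]
    - [20,25.3,0]
    - [21.8,23.8,0]
    - [0,0,0]
  delta_rot:
    - [0,0,4]
    - [0,0,4]
    - [0,0,4]
    - [0,0,4]
    - [0,0,0]
  hand: [0.4,0.4,0.4,0.4,0.4]

```text
time: 16.55
eef_pos: [597.5, 119.9, 337.2]
eef_rot: [-179.7, 0.1, 107.4]
ft_force: [-0.1, 0.4, -0.5]
finger_gap: 51.2
grasp_force: 0.0
```

Emit:
drive_tool:
  delta_pos:
    - [0,0,0]
  delta_rot:
    - [0,0,0]
  hand: [0.4]

```text
time: 16.68
eef_pos: [597.4, 116.2, 337.5]
eef_rot: [-179.7, 0.2, 107.2]
ft_force: [-0.7, -0.8, -0.5]
finger_gap: 51.1
grasp_force: 0.0
```

```bash
python3 p.py 598 117 264 107 2
```

```text
[597.4 116.2 337.5] [-179.7    0.2  107.2] [ 16.  19. -36.  93.  12.  72.  -5.] 16.68 ft [-0.7 -0.8 -0.5] [-0.005  0.014  0.02 ]
{"delta_pos": [[0.4, 0.6, 36.8], [0.4, 0.5, 36.8]], "delta_rot": [[-0.2, 0.1, 0.1], [-0.2, 0.1, 0.1]]}
```

Emit:
drive_tool:
  delta_pos:
    - [0.4,0.4,37]
    - [0.4,0.4,37]
    - [0,0,0]
    - [0,0,0]
  delta_rot:
    - [0,0,0]
    - [0,0,0]
    - [0,0,0]
    - [0,0,0]
  hand: [0.4,0.4,0.4,0.4]

```text
time: 17.18
eef_pos: [598.5, 117.0, 265.9]
eef_rot: [-179.9, 0.2, 107.1]
ft_force: [0.6, -0.7, -0.3]
finger_gap: 51.4
grasp_force: 0.0
```

Emit:
drive_tool:
  delta_pos:
    - [0,0,0]
    - [0,0,0]
    - [0,0,0]
    - [0,0,0]
  delta_rot:
    - [0,0,0]
    - [0,0,0]
    - [0,0,0]
    - [0,0,0]
  hand: [0.9,0.9,0.9,0.9]

```text
time: 17.68
eef_pos: [598.2, 117.8, 266.1]
eef_rot: [-179.8, 0.3, 107.2]
ft_force: [-3.2, -1.5, 6.3]
finger_gap: 10.9
grasp_force: 59.0
```

```bash
python3 t.py
```

```text
17.68 yaw [-179.83    0.26  107.17] [598.2 117.8 266.1] F [-3.2 -1.5  6.3] M [-0.22   0.491  0.028] g 58.95808696746826 j7 -7.0
```

Emit:
drive_tool:
  delta_pos:
    - [0,0,0]
    - [0,0,0]
    - [0,0,0]
    - [0,0,0]
    - [0,0,0]
  delta_rot:
    - [0,0,4]
    - [0,0,4]
    - [0,0,4]
    - [0,0,4]
    - [0,0,0]
  hand: [0.9,0.9,0.9,0.9,0.9]

```text
time: 18.3
eef_pos: [597.9, 117.8, 266.1]
eef_rot: [-179.9, 0.3, 91.2]
ft_force: [-4.2, -1.2, 6.6]
finger_gap: 10.9
grasp_force: 59.1
```

```bash
python3 t.py
```

```text
18.3 yaw [-179.86    0.33   91.17] [597.9 117.8 266.1] F [-4.2 -1.2  6.6] M [-0.272  0.733  0.13 ] g 59.145201444625854 j7 -22.0
```

Emit:
drive_tool:
  delta_pos:
    - [0,0,0]
    - [0,0,0]
    - [0,0,0]
    - [0,0,0]
  delta_rot:
    - [0,0,4]
    - [0,0,4]
    - [0,0,4]
    - [0,0,0]
  hand: [0.9,0.9,0.9,0.9]

```text
time: 18.8
eef_pos: [597.7, 117.8, 266.0]
eef_rot: [-179.9, 0.4, 79.2]
ft_force: [-4.1, -2.5, 7.3]
finger_gap: 10.7
grasp_force: 59.2
```

```bash
python3 t.py
```

```text
18.8 yaw [-179.89    0.37   79.18] [597.7 117.8 266. ] F [-4.1 -2.5  7.3] M [-0.342  0.902  0.174] g 59.224480390548706 j7 -34.0
```

Emit:
drive_tool:
  delta_pos:
    - [0,0,0]
    - [0,0,0]
  delta_rot:
    - [0,0,2]
    - [0,0,0]
  hand: [0.9,0.9]

```text
time: 19.05
eef_pos: [597.7, 117.8, 266.0]
eef_rot: [-179.9, 0.4, 77.2]
ft_force: [-3.7, -1.5, 7.4]
finger_gap: 10.8
grasp_force: 59.2
```

```bash
python3 t.py
```

```text
19.05 yaw [-179.9     0.37   77.19] [597.7 117.8 266. ] F [-3.7 -1.5  7.4] M [-0.294  1.001  0.116] g 59.24279272556305 j7 -36.0
```

Emit:
drive_tool:
  delta_pos:
    - [0,0,0]
    - [0,0,0]
  delta_rot:
    - [0,0,2]
    - [0,0,0]
  hand: [0.9,0.9]

```text
time: 19.3
eef_pos: [597.7, 117.9, 266.0]
eef_rot: [-179.9, 0.4, 75.2]
ft_force: [-4.3, -0.9, 7.4]
finger_gap: 10.9
grasp_force: 59.3
```

```bash
python3 t.py
```

```text
19.3 yaw [-179.91    0.37   75.19] [597.7 117.9 266. ] F [-4.3 -0.9  7.4] M [-0.34   0.977  0.166] g 59.25684928894043 j7 -37.0
```

Emit:
drive_tool:
  delta_pos:
    - [0,0,0]
  delta_rot:
    - [0,0,0]
  hand: [0.9]

```text
time: 19.42
eef_pos: [597.7, 117.8, 266.0]
eef_rot: [-179.9, 0.4, 75.2]
ft_force: [-5.3, -0.7, 7.5]
finger_gap: 10.8
grasp_force: 59.3
```

```bash
python3 t.py
```

```text
19.43 yaw [-179.91    0.37   75.2 ] [597.7 117.8 266. ] F [-5.3 -0.7  7.5] M [-0.28   0.968  0.123] g 59.25827622413635 j7 -37.0
```

Emit:
drive_tool:
  delta_pos:
    - [0,0,0]
    - [0,0,0]
  delta_rot:
    - [0,0,2]
    - [0,0,0]
  hand: [0.9,0.9]

```text
time: 19.68
eef_pos: [597.7, 117.8, 266.0]
eef_rot: [-179.9, 0.4, 73.2]
ft_force: [-5.1, -1.6, 7.1]
finger_gap: 11.0
grasp_force: 59.3
```

```bash
python3 t.py
```

```text
19.68 yaw [-179.91    0.38   73.19] [597.7 117.8 266. ] F [-5.1 -1.6  7.1] M [-0.316  1.048  0.166] g 59.270431995391846 j7 -39.0
```

Emit:
drive_tool:
  delta_pos:
    - [0,0,0]
  delta_rot:
    - [0,0,0]
  hand: [0.9]

```text
time: 19.8
eef_pos: [597.7, 117.9, 266.1]
eef_rot: [-179.9, 0.4, 73.2]
ft_force: [-4.1, -2.0, 7.9]
finger_gap: 11.2
grasp_force: 59.3
```

```bash
python3 t.py
```

```text
19.8 yaw [-179.91    0.38   73.21] [597.7 117.9 266.1] F [-4.1 -2.   7.9] M [-0.283  0.957  0.133] g 59.27238464355469 j7 -39.0
```

Emit:
drive_tool:
  delta_pos:
    - [0,0,0]
    - [0,0,0]
  delta_rot:
    - [0,0,1.5]
    - [0,0,0]
  hand: [0.9,0.9]

```text
time: 20.05
eef_pos: [597.6, 117.9, 266.0]
eef_rot: [-179.9, 0.4, 71.7]
ft_force: [-4.9, -1.6, 7.1]
finger_gap: 11.1
grasp_force: 59.3
```

```bash
python3 t.py
```

```text
20.05 yaw [-179.92    0.38   71.7 ] [597.6 117.9 266. ] F [-4.9 -1.6  7.1] M [-0.334  1.001  0.152] g 59.2868310213089 j7 -41.0
```

Emit:
drive_tool:
  delta_pos:
    - [0,0,0]
  delta_rot:
    - [0,0,0]
  hand: [0.9]

```text
time: 20.18
eef_pos: [597.6, 117.8, 266.0]
eef_rot: [-179.9, 0.4, 71.7]
ft_force: [-4.0, -1.6, 7.9]
finger_gap: 10.8
grasp_force: 59.3
```

```bash
python3 t.py
```

```text
20.18 yaw [-179.92    0.38   71.71] [597.6 117.8 266. ] F [-4.  -1.6  7.9] M [-0.325  1.058  0.149] g 59.2882776260376 j7 -41.0
```

Emit:
drive_tool:
  delta_pos:
    - [0,0,0]
    - [0,0,0]
  delta_rot:
    - [0,0,1.5]
    - [0,0,0]
  hand: [0.9,0.9]

```text
time: 20.42
eef_pos: [597.6, 117.9, 266.1]
eef_rot: [-179.9, 0.4, 70.2]
ft_force: [-4.9, -1.5, 6.5]
finger_gap: 10.7
grasp_force: 59.3
```

```bash
python3 t.py
```

```text
20.43 yaw [-179.93    0.38   70.21] [597.6 117.9 266.1] F [-4.9 -1.5  6.5] M [-0.372  1.072  0.241] g 59.317742586135864 j7 -42.0
```

Emit:
drive_tool:
  delta_pos:
    - [0,0,0]
  delta_rot:
    - [0,0,0]
  hand: [0.9]

```text
time: 20.55
eef_pos: [597.6, 117.9, 266.0]
eef_rot: [-179.9, 0.4, 70.2]
ft_force: [-4.9, -2.1, 7.9]
finger_gap: 11.2
grasp_force: 59.3
```

```bash
python3 t.py
```

```text
20.55 yaw [-179.93    0.38   70.22] [597.6 117.9 266. ] F [-4.9 -2.1  7.9] M [-0.318  1.056  0.209] g 59.31884586811066 j7 -42.0
```

Emit:
drive_tool:
  delta_pos:
    - [0,0,0]
    - [0,0,0]
  delta_rot:
    - [0,0,1.5]
    - [0,0,0]
  hand: [0.9,0.9]

```text
time: 20.8
eef_pos: [597.6, 117.9, 266.1]
eef_rot: [-179.9, 0.4, 68.7]
ft_force: [-4.7, -1.2, 7.9]
finger_gap: 11.0
grasp_force: 59.3
```

```bash
python3 t.py
```

```text
20.8 yaw [-179.94    0.39   68.72] [597.6 117.9 266.1] F [-4.7 -1.2  7.9] M [-0.352  1.062  0.236] g 59.34989511966705 j7 -44.0
```

Emit:
drive_tool:
  delta_pos:
    - [0,0,0]
  delta_rot:
    - [0,0,0]
  hand: [0.9]

```text
time: 20.92
eef_pos: [597.6, 117.9, 266.0]
eef_rot: [-179.9, 0.4, 68.7]
ft_force: [-4.8, -2.9, 8.2]
finger_gap: 10.7
grasp_force: 59.4
```

```bash
python3 t.py
```

```text
20.93 yaw [-179.94    0.39   68.73] [597.6 117.9 266. ] F [-4.8 -2.9  8.2] M [-0.34   1.118  0.263] g 59.35057997703552 j7 -44.0
```

Knob 1 is at its stop. Next is knob 0, with its bar at about 154°.

Emit:
drive_tool:
  delta_pos:
    - [0,0,0]
    - [0,0,0]
    - [0,0,-40]
    - [0,0,-35]
    - [0,0,0]
  delta_rot:
    - [0,0,0]
    - [0,0,0]
    - [0,0,0]
    - [0,0,0]
    - [0,0,0]
  hand: [0.4,0.4,0.4,0.4,0.4]

```text
time: 21.55
eef_pos: [599.3, 118.7, 343.0]
eef_rot: [179.7, 0.1, 68.7]
ft_force: [0.7, -0.2, -0.8]
finger_gap: 51.2
grasp_force: 0.0
```

```bash
python3 p.py 627.5 30 340 154 9
```

```text
[599.3 118.7 343. ] [1.797e+02 1.000e-01 6.870e+01] [ 10.  18. -29.  93.   9.  71. -42.] 21.55 ft [ 0.7 -0.2 -0.8] [-0.005  0.04  -0.018]
{"delta_pos": [[-8.0, 6.5, 0.4], [-9.0, 5.1, 0.4], [-9.7, 3.5, 0.4], [-10.2, 1.9, 0.4], [-10.3, 0.2, 0.4]], "delta_rot": [[0.0, 0.0, -9.5], [0.0, 0.0, -9.5], [0.0, 0.0, -9.5], [0.0, 0.0, -9.5], [0.0, 0.0, -9.5]]}
{"delta_pos": [[-10.2, -1.5, 0.4], [-9.8, -3.2, 0.3], [-9.2, -4.8, 0.3], [-8.3, -6.2, 0.3]], "delta_rot": [[0.0, 0.0, -9.5], [0.0, 0.0, -9.5], [0.0, 0.0, -9.5], [0.0, 0.0, -9.5]]}
```

Emit:
drive_tool:
  delta_pos:
    - [-8,6.5,0]
    - [-9,5.1,0]
    - [-9.7,3.5,0]
    - [-10.2,1.9,0]
    - [-10.3,0.2,0]
  delta_rot:
    - [0,0,-9.5]
    - [0,0,-9.5]
    - [0,0,-9.5]
    - [0,0,-9.5]
    - [0,0,-9.5]
  hand: [0.4,0.4,0.4,0.4,0.4]

```text
time: 22.18
eef_pos: [613.8, 68.5, 338.4]
eef_rot: [-179.7, 0.1, 116.5]
ft_force: [-0.3, 0.4, 0.1]
finger_gap: 51.2
grasp_force: 0.0
```

Emit:
drive_tool:
  delta_pos:
    - [-10.2,-1.5,0]
    - [-9.8,-3.2,0]
    - [-9.2,-4.8,0]
    - [-8.3,-6.2,0]
    - [0,0,0]
  delta_rot:
    - [0,0,-9.5]
    - [0,0,-9.5]
    - [0,0,-9.5]
    - [0,0,-9.5]
    - [0,0,0]
  hand: [0.4,0.4,0.4,0.4,0.4]

```text
time: 22.8
eef_pos: [626.5, 28.2, 338.6]
eef_rot: [-179.7, -0.1, 154.0]
ft_force: [-0.2, -0.1, -0.2]
finger_gap: 51.2
grasp_force: 0.0
```

Emit:
drive_tool:
  delta_pos:
    - [0,0,0]
    - [0,0,0]
  delta_rot:
    - [0,0,0]
    - [0,0,0]
  hand: [0.4,0.4]

```text
time: 23.05
eef_pos: [626.3, 30.3, 339.9]
eef_rot: [-179.7, -0.0, 154.1]
ft_force: [0.3, -0.6, 0.3]
finger_gap: 51.2
grasp_force: 0.0
```

```bash
python3 p.py 627.5 30 264.5 154 2
```

```text
[626.3  30.3 339.9] [-179.7   -0.   154.1] [ 26.  22. -40.  90.  15.  73.  48.] 23.05 ft [ 0.3 -0.6  0.3] [ 0.002 -0.031 -0.029]
{"delta_pos": [[-0.6, 0.3, 37.7], [-0.6, 0.2, 37.7]], "delta_rot": [[-0.1, -0.0, 0.1], [-0.1, -0.0, 0.1]]}
```

Emit:
drive_tool:
  delta_pos:
    - [-0.6,0.3,37.5]
    - [-0.6,0.3,37.5]
    - [0,0,0]
    - [0,0,0]
  delta_rot:
    - [0,0,0]
    - [0,0,0]
    - [0,0,0]
    - [0,0,0]
  hand: [0.4,0.4,0.4,0.4]

```text
time: 23.55
eef_pos: [628.2, 29.7, 266.5]
eef_rot: [-179.8, 0.1, 154.2]
ft_force: [-0.2, 0.5, 0.1]
finger_gap: 51.3
grasp_force: 0.0
```

Emit:
drive_tool:
  delta_pos:
    - [0,0,0]
    - [0,0,0]
    - [0,0,0]
    - [0,0,0]
  delta_rot:
    - [0,0,0]
    - [0,0,0]
    - [0,0,0]
    - [0,0,0]
  hand: [0.9,0.9,0.9,0.9]

```text
time: 24.05
eef_pos: [628.5, 30.6, 266.7]
eef_rot: [-179.9, 0.1, 154.2]
ft_force: [1.4, 4.0, 6.3]
finger_gap: 10.7
grasp_force: 60.2
```

```bash
python3 t.py
```

```text
24.05 yaw [-1.7989e+02  1.4000e-01  1.5422e+02] [628.5  30.6 266.7] F [1.4 4.  6.3] M [ 0.916 -0.293 -0.036] g 60.16591429710388 j7 46.0
```

Emit:
drive_tool:
  delta_pos:
    - [0,0,0]
    - [0,0,0]
    - [0,0,0]
    - [0,0,0]
  delta_rot:
    - [0,0,4]
    - [0,0,4]
    - [0,0,4]
    - [0,0,0]
  hand: [0.9,0.9,0.9,0.9]

```text
time: 24.55
eef_pos: [628.4, 30.5, 266.7]
eef_rot: [-179.9, 0.2, 142.2]
ft_force: [1.3, 4.0, 6.8]
finger_gap: 11.2
grasp_force: 60.3
```

```bash
python3 t.py
```

```text
24.55 yaw [-1.7987e+02  1.5000e-01  1.4221e+02] [628.4  30.5 266.7] F [1.3 4.  6.8] M [ 0.764 -0.16   0.082] g 60.34834563732147 j7 35.0
```

Emit:
drive_tool:
  delta_pos:
    - [0,0,0]
    - [0,0,0]
    - [0,0,0]
    - [0,0,0]
  delta_rot:
    - [0,0,4]
    - [0,0,4]
    - [0,0,4]
    - [0,0,0]
  hand: [0.9,0.9,0.9,0.9]

```text
time: 25.05
eef_pos: [628.2, 30.3, 266.7]
eef_rot: [-179.9, 0.2, 130.2]
ft_force: [0.0, 3.7, 7.0]
finger_gap: 10.7
grasp_force: 60.4
```

```bash
python3 t.py
```

```text
25.05 yaw [-1.7986e+02  1.7000e-01  1.3020e+02] [628.2  30.3 266.7] F [0.  3.7 7. ] M [ 0.767 -0.006  0.184] g 60.430179834365845 j7 24.0
```

Emit:
drive_tool:
  delta_pos:
    - [0,0,0]
    - [0,0,0]
    - [0,0,0]
  delta_rot:
    - [0,0,2]
    - [0,0,2]
    - [0,0,0]
  hand: [0.9,0.9,0.9]

```text
time: 25.42
eef_pos: [628.1, 30.3, 266.7]
eef_rot: [-179.9, 0.2, 126.2]
ft_force: [0.3, 3.5, 8.0]
finger_gap: 10.9
grasp_force: 60.5
```

```bash
python3 t.py
```

```text
25.43 yaw [-1.7986e+02  1.7000e-01  1.2622e+02] [628.1  30.3 266.7] F [0.3 3.5 8. ] M [0.69  0.05  0.145] g 60.47275006771088 j7 20.0
```

Emit:
drive_tool:
  delta_pos:
    - [0,0,0]
    - [0,0,0]
  delta_rot:
    - [0,0,2]
    - [0,0,0]
  hand: [0.9,0.9]

```text
time: 25.68
eef_pos: [628.1, 30.2, 266.7]
eef_rot: [-179.9, 0.2, 124.2]
ft_force: [-0.3, 2.6, 6.9]
finger_gap: 10.8
grasp_force: 60.5
```

```bash
python3 t.py
```

```text
25.68 yaw [-1.7986e+02  1.7000e-01  1.2422e+02] [628.1  30.2 266.7] F [-0.3  2.6  6.9] M [0.657 0.107 0.129] g 60.49064755439758 j7 18.0
```

Emit:
drive_tool:
  delta_pos:
    - [0,0,0]
  delta_rot:
    - [0,0,0]
  hand: [0.9]

```text
time: 25.8
eef_pos: [628.1, 30.2, 266.7]
eef_rot: [-179.9, 0.2, 124.2]
ft_force: [-0.5, 3.0, 7.9]
finger_gap: 10.9
grasp_force: 60.5
```

```bash
python3 t.py
```

```text
25.8 yaw [-1.7986e+02  1.7000e-01  1.2423e+02] [628.1  30.2 266.7] F [-0.5  3.   7.9] M [0.742 0.088 0.149] g 60.49314558506012 j7 18.0
```

Emit:
drive_tool:
  delta_pos:
    - [0,0,0]
    - [0,0,0]
  delta_rot:
    - [0,0,2]
    - [0,0,0]
  hand: [0.9,0.9]

```text
time: 26.05
eef_pos: [628.1, 30.2, 266.7]
eef_rot: [-179.9, 0.2, 122.2]
ft_force: [-0.5, 3.2, 7.7]
finger_gap: 10.9
grasp_force: 60.5
```

```bash
python3 t.py
```

```text
26.05 yaw [-179.86    0.18  122.22] [628.1  30.2 266.7] F [-0.5  3.2  7.7] M [0.659 0.258 0.137] g 60.50587177276611 j7 16.0
```

Emit:
drive_tool:
  delta_pos:
    - [0,0,0]
    - [0,0,0]
  delta_rot:
    - [0,0,2]
    - [0,0,0]
  hand: [0.9,0.9]

```text
time: 26.3
eef_pos: [628.1, 30.2, 266.7]
eef_rot: [-179.9, 0.2, 120.2]
ft_force: [-0.6, 3.0, 7.9]
finger_gap: 11.0
grasp_force: 60.5
```

```bash
python3 t.py
```

```text
26.3 yaw [-179.86    0.18  120.22] [628.1  30.2 266.7] F [-0.6  3.   7.9] M [0.649 0.215 0.148] g 60.52048087120056 j7 15.0
```

Emit:
drive_tool:
  delta_pos:
    - [0,0,0]
  delta_rot:
    - [0,0,0]
  hand: [0.9]

```text
time: 26.42
eef_pos: [628.1, 30.2, 266.7]
eef_rot: [-179.9, 0.2, 120.2]
ft_force: [-0.4, 2.4, 7.5]
finger_gap: 10.9
grasp_force: 60.5
```

```bash
python3 t.py
```

```text
26.43 yaw [-179.86    0.18  120.23] [628.1  30.2 266.7] F [-0.4  2.4  7.5] M [0.652 0.196 0.148] g 60.52180051803589 j7 15.0
```

Emit:
drive_tool:
  delta_pos:
    - [0,0,0]
    - [0,0,0]
  delta_rot:
    - [0,0,2]
    - [0,0,0]
  hand: [0.9,0.9]

```text
time: 26.68
eef_pos: [628.0, 30.2, 266.7]
eef_rot: [-179.9, 0.2, 118.2]
ft_force: [-0.5, 3.2, 7.8]
finger_gap: 10.9
grasp_force: 60.5
```

```bash
python3 t.py
```

```text
26.68 yaw [-179.86    0.19  118.22] [628.   30.2 266.7] F [-0.5  3.2  7.8] M [0.606 0.181 0.141] g 60.537121295928955 j7 13.0
```

Emit:
drive_tool:
  delta_pos:
    - [0,0,0]
    - [0,0,0]
  delta_rot:
    - [0,0,2]
    - [0,0,0]
  hand: [0.9,0.9]

```text
time: 26.92
eef_pos: [628.0, 30.2, 266.7]
eef_rot: [-179.9, 0.2, 116.2]
ft_force: [-1.1, 2.9, 7.3]
finger_gap: 11.0
grasp_force: 60.6
```

```bash
python3 t.py
```

```text
26.93 yaw [-179.86    0.19  116.23] [628.   30.2 266.7] F [-1.1  2.9  7.3] M [0.667 0.233 0.232] g 60.561068058013916 j7 11.0
```

Emit:
drive_tool:
  delta_pos:
    - [0,0,0]
  delta_rot:
    - [0,0,0]
  hand: [0.9]

```text
time: 27.05
eef_pos: [628.0, 30.2, 266.7]
eef_rot: [-179.9, 0.2, 116.2]
ft_force: [-0.9, 3.0, 8.6]
finger_gap: 10.8
grasp_force: 60.6
```

```bash
python3 t.py
```

```text
27.05 yaw [-179.86    0.19  116.25] [628.   30.2 266.7] F [-0.9  3.   8.6] M [0.641 0.284 0.244] g 60.56294918060303 j7 11.0
```

Emit:
drive_tool:
  delta_pos:
    - [0,0,0]
    - [0,0,0]
  delta_rot:
    - [0,0,1]
    - [0,0,0]
  hand: [0.9,0.9]

```text
time: 27.3
eef_pos: [628.0, 30.1, 266.7]
eef_rot: [-179.9, 0.2, 115.2]
ft_force: [-1.0, 2.7, 8.0]
finger_gap: 10.9
grasp_force: 60.6
```

```bash
python3 t.py
```

```text
27.3 yaw [-179.85    0.19  115.24] [628.   30.1 266.7] F [-1.   2.7  8. ] M [0.681 0.231 0.22 ] g 60.57531237602234 j7 10.0
```

Emit:
drive_tool:
  delta_pos:
    - [0,0,0]
    - [0,0,0]
    - [0,0,-40]
    - [0,0,-35]
    - [0,0,0]
  delta_rot:
    - [0,0,0]
    - [0,0,0]
    - [0,0,0]
    - [0,0,0]
    - [0,0,0]
  hand: [0.4,0.4,0.4,0.4,0.4]

```text
time: 27.92
eef_pos: [628.7, 29.2, 342.9]
eef_rot: [-180.0, 0.3, 115.1]
ft_force: [-0.0, -0.6, -0.9]
finger_gap: 51.0
grasp_force: 0.0
```

```bash
python3 p.py 511.5 88 340 156 5
```

```text
[628.7  29.2 342.9] [-180.     0.3  115.1] [ 21.  21. -32.  90.  12.  72.  12.] 27.93 ft [-0.  -0.6 -0.9] [ 0.071  0.004 -0.04 ]
{"delta_pos": [[20.6, -16.2, 0.5], [22.7, -13.1, 0.5], [24.3, -9.8, 0.5], [25.5, -6.2, 0.5], [26.1, -2.5, 0.5]], "delta_rot": [[-0.0, 0.1, -8.2], [-0.0, 0.1, -8.2], [-0.0, 0.1, -8.2], [-0.0, 0.1, -8.2], [-0.0, 0.1, -8.2]]}
```

Emit:
drive_tool:
  delta_pos:
    - [20.6,-16.2,0]
    - [22.7,-13.1,0]
    - [24.3,-9.8,0]
    - [25.5,-6.2,0]
    - [26.1,-2.5,0]
  delta_rot:
    - [0,0,-8.2]
    - [0,0,-8.2]
    - [0,0,-8.2]
    - [0,0,-8.2]
    - [0,0,-8.2]
  hand: [0.4,0.4,0.4,0.4,0.4]

```text
time: 28.55
eef_pos: [509.4, 87.7, 338.5]
eef_rot: [-179.6, -0.2, 156.4]
ft_force: [-0.6, -0.4, 0.6]
finger_gap: 51.5
grasp_force: 0.0
```

Emit:
drive_tool:
  delta_pos:
    - [0,0,0]
    - [0,0,0]
    - [0,0,0]
  delta_rot:
    - [0,0,0]
    - [0,0,0]
    - [0,0,0]
  hand: [0.4,0.4,0.4]

```text
time: 28.92
eef_pos: [511.2, 87.3, 339.6]
eef_rot: [-179.7, -0.1, 156.0]
ft_force: [-0.1, -0.3, 0.5]
finger_gap: 51.2
grasp_force: 0.0
```

```bash
python3 p.py 511.5 88 264.5 155 2
```

```text
[511.2  87.3 339.6] [-1.797e+02 -1.000e-01  1.560e+02] [ 26.   8. -42. 105.   6.  69.  49.] 28.93 ft [-0.1 -0.3  0.5] [ 0.008 -0.022 -0.019]
{"delta_pos": [[-0.0, 0.6, 37.6], [0.0, 0.5, 37.6]], "delta_rot": [[-0.2, -0.0, 0.5], [-0.2, -0.0, 0.5]]}
```

Emit:
drive_tool:
  delta_pos:
    - [0,0.4,37.5]
    - [0,-0.6,37.5]
    - [0,0,0]
    - [0,0,0]
  delta_rot:
    - [0,0,0.4]
    - [0,0,0]
    - [0,0,0]
    - [0,0,0]
  hand: [0.4,0.4,0.4,0.4]

```text
time: 29.42
eef_pos: [511.2, 87.7, 266.1]
eef_rot: [-179.8, 0.0, 155.7]
ft_force: [0.3, 0.3, 0.1]
finger_gap: 51.2
grasp_force: 0.0
```

Emit:
drive_tool:
  delta_pos:
    - [0,0,0]
    - [0,0,0]
    - [0,0,0]
    - [0,0,0]
  delta_rot:
    - [0,0,0]
    - [0,0,0]
    - [0,0,0]
    - [0,0,0]
  hand: [0.9,0.9,0.9,0.9]

```text
time: 29.92
eef_pos: [511.1, 88.3, 266.3]
eef_rot: [-179.8, 0.1, 155.8]
ft_force: [0.0, 1.8, 6.1]
finger_gap: 10.7
grasp_force: 59.8
```

```bash
python3 t.py
```

```text
29.93 yaw [-1.7981e+02  1.1000e-01  1.5579e+02] [511.1  88.3 266.3] F [0.  1.8 6.1] M [ 0.442 -0.06  -0.015] g 59.75472450256348 j7 45.0
```

Emit:
drive_tool:
  delta_pos:
    - [0,0,0]
    - [0,0,0]
    - [0,0,0]
    - [0,0,0]
  delta_rot:
    - [0,0,4]
    - [0,0,4]
    - [0,0,4]
    - [0,0,0]
  hand: [0.9,0.9,0.9,0.9]

```text
time: 30.42
eef_pos: [511.0, 88.3, 266.3]
eef_rot: [-179.8, 0.2, 143.8]
ft_force: [0.7, 1.4, 6.6]
finger_gap: 10.8
grasp_force: 59.9
```

```bash
python3 t.py
```

```text
30.43 yaw [-1.7980e+02  1.5000e-01  1.4379e+02] [511.   88.3 266.3] F [0.7 1.4 6.6] M [ 0.445 -0.006  0.16 ] g 59.94478225708008 j7 33.0
```

Emit:
drive_tool:
  delta_pos:
    - [0,0,0]
    - [0,0,0]
    - [0,0,0]
    - [0,0,0]
  delta_rot:
    - [0,0,4]
    - [0,0,4]
    - [0,0,4]
    - [0,0,0]
  hand: [0.9,0.9,0.9,0.9]

```text
time: 30.92
eef_pos: [510.9, 88.2, 266.3]
eef_rot: [-179.8, 0.2, 131.8]
ft_force: [-0.4, 1.2, 7.0]
finger_gap: 11.2
grasp_force: 60.0
```

```bash
python3 t.py
```

```text
30.93 yaw [-179.81    0.18  131.79] [510.9  88.2 266.3] F [-0.4  1.2  7. ] M [0.265 0.053 0.169] g 60.00530540943146 j7 22.0
```

Emit:
drive_tool:
  delta_pos:
    - [0,0,0]
    - [0,0,0]
  delta_rot:
    - [0,0,2]
    - [0,0,0]
  hand: [0.9,0.9]

```text
time: 31.18
eef_pos: [510.9, 88.2, 266.3]
eef_rot: [-179.8, 0.2, 129.8]
ft_force: [0.0, 0.6, 7.8]
finger_gap: 11.0
grasp_force: 60.0
```

```bash
python3 t.py
```

```text
31.18 yaw [-179.82    0.19  129.8 ] [510.9  88.2 266.3] F [0.  0.6 7.8] M [0.31  0.146 0.232] g 60.014103055000305 j7 20.0
```

Emit:
drive_tool:
  delta_pos:
    - [0,0,0]
    - [0,0,0]
  delta_rot:
    - [0,0,2]
    - [0,0,0]
  hand: [0.9,0.9]

```text
time: 31.42
eef_pos: [510.9, 88.2, 266.3]
eef_rot: [-179.8, 0.2, 127.8]
ft_force: [0.0, 1.9, 7.9]
finger_gap: 11.1
grasp_force: 60.0
```

```bash
python3 t.py
```

```text
31.43 yaw [-179.82    0.19  127.8 ] [510.9  88.2 266.3] F [0.  1.9 7.9] M [0.287 0.153 0.112] g 60.027326345443726 j7 18.0
```

Emit:
drive_tool:
  delta_pos:
    - [0,0,0]
  delta_rot:
    - [0,0,0]
  hand: [0.9]

```text
time: 31.55
eef_pos: [510.9, 88.2, 266.3]
eef_rot: [-179.8, 0.2, 127.8]
ft_force: [-0.2, 0.9, 8.1]
finger_gap: 11.1
grasp_force: 60.0
```

```bash
python3 t.py
```

```text
31.55 yaw [-179.82    0.19  127.81] [510.9  88.2 266.3] F [-0.2  0.9  8.1] M [0.324 0.139 0.162] g 60.02816319465637 j7 18.0
```

Emit:
drive_tool:
  delta_pos:
    - [0,0,0]
    - [0,0,0]
  delta_rot:
    - [0,0,2]
    - [0,0,0]
  hand: [0.9,0.9]

```text
time: 31.8
eef_pos: [510.9, 88.2, 266.3]
eef_rot: [-179.8, 0.2, 125.8]
ft_force: [-1.0, 2.4, 5.8]
finger_gap: 11.1
grasp_force: 60.0
```

```bash
python3 t.py
```

```text
31.8 yaw [-179.82    0.2   125.8 ] [510.9  88.2 266.3] F [-1.   2.4  5.8] M [0.298 0.157 0.173] g 60.03860950469971 j7 16.0
```

Emit:
drive_tool:
  delta_pos:
    - [0,0,0]
    - [0,0,0]
  delta_rot:
    - [0,0,2]
    - [0,0,0]
  hand: [0.9,0.9]

```text
time: 32.05
eef_pos: [510.8, 88.1, 266.3]
eef_rot: [-179.8, 0.2, 123.8]
ft_force: [-0.8, 1.1, 7.6]
finger_gap: 11.1
grasp_force: 60.0
```

```bash
python3 t.py
```

```text
32.05 yaw [-179.82    0.2   123.79] [510.8  88.1 266.3] F [-0.8  1.1  7.6] M [0.289 0.216 0.189] g 60.04932224750519 j7 14.0
```

Emit:
drive_tool:
  delta_pos:
    - [0,0,0]
  delta_rot:
    - [0,0,0]
  hand: [0.9]

```text
time: 32.17
eef_pos: [510.9, 88.2, 266.3]
eef_rot: [-179.8, 0.2, 123.8]
ft_force: [-0.2, 1.9, 7.3]
finger_gap: 10.9
grasp_force: 60.1
```

```bash
python3 t.py
```

```text
32.17 yaw [-179.83    0.2   123.82] [510.9  88.2 266.3] F [-0.2  1.9  7.3] M [0.283 0.218 0.142] g 60.050527453422546 j7 14.0
```

Emit:
drive_tool:
  delta_pos:
    - [0,0,0]
  delta_rot:
    - [0,0,0]
  hand: [0.9]

```text
time: 32.3
eef_pos: [510.8, 88.2, 266.3]
eef_rot: [-179.8, 0.2, 123.8]
ft_force: [0.2, 1.6, 7.0]
finger_gap: 11.0
grasp_force: 60.0
```

```bash
python3 t.py
```

```text
32.3 yaw [-179.82    0.2   123.81] [510.8  88.2 266.3] F [0.2 1.6 7. ] M [0.308 0.227 0.161] g 60.049846172332764 j7 14.0
```

Emit:
drive_tool:
  delta_pos:
    - [0,0,0]
    - [0,0,0]
  delta_rot:
    - [0,0,2]
    - [0,0,0]
  hand: [0.9,0.9]

```text
time: 32.55
eef_pos: [510.8, 88.2, 266.3]
eef_rot: [-179.8, 0.2, 121.8]
ft_force: [-0.6, 1.5, 7.5]
finger_gap: 11.2
grasp_force: 60.1
```

```bash
python3 t.py
```

```text
32.55 yaw [-179.83    0.21  121.8 ] [510.8  88.2 266.3] F [-0.6  1.5  7.5] M [0.198 0.168 0.118] g 60.060219168663025 j7 12.0
```

Emit:
drive_tool:
  delta_pos:
    - [0,0,0]
    - [0,0,0]
  delta_rot:
    - [0,0,2]
    - [0,0,0]
  hand: [0.9,0.9]

```text
time: 32.8
eef_pos: [510.8, 88.2, 266.3]
eef_rot: [-179.8, 0.2, 119.8]
ft_force: [-0.8, 0.2, 7.8]
finger_gap: 11.0
grasp_force: 60.1
```

```bash
python3 t.py
```

```text
32.8 yaw [-179.83    0.21  119.8 ] [510.8  88.2 266.3] F [-0.8  0.2  7.8] M [0.23  0.275 0.12 ] g 60.07033824920654 j7 10.0
```

Emit:
drive_tool:
  delta_pos:
    - [0,0,0]
  delta_rot:
    - [0,0,0]
  hand: [0.9]

```text
time: 32.92
eef_pos: [510.8, 88.2, 266.3]
eef_rot: [-179.8, 0.2, 119.8]
ft_force: [-2.2, 0.5, 7.6]
finger_gap: 10.8
grasp_force: 60.1
```

```bash
python3 t.py
```

```text
32.92 yaw [-179.83    0.21  119.82] [510.8  88.2 266.3] F [-2.2  0.5  7.6] M [0.272 0.245 0.17 ] g 60.071940422058105 j7 10.0
```

Emit:
drive_tool:
  delta_pos:
    - [0,0,0]
  delta_rot:
    - [0,0,0]
  hand: [0.9]

```text
time: 33.05
eef_pos: [510.8, 88.1, 266.3]
eef_rot: [-179.8, 0.2, 119.8]
ft_force: [-1.0, 1.8, 7.6]
finger_gap: 11.0
grasp_force: 60.1
```

```bash
python3 t.py
```

```text
33.05 yaw [-179.83    0.21  119.81] [510.8  88.1 266.3] F [-1.   1.8  7.6] M [0.353 0.249 0.156] g 60.07160425186157 j7 10.0
```

Emit:
drive_tool:
  delta_pos:
    - [0,0,0]
    - [0,0,0]
  delta_rot:
    - [0,0,2]
    - [0,0,0]
  hand: [0.9,0.9]

```text
time: 33.3
eef_pos: [510.8, 88.1, 266.3]
eef_rot: [-179.8, 0.2, 117.8]
ft_force: [-0.9, 0.2, 7.6]
finger_gap: 11.5
grasp_force: 60.1
```

```bash
python3 t.py
```

```text
33.3 yaw [-179.83    0.22  117.8 ] [510.8  88.1 266.3] F [-0.9  0.2  7.6] M [0.276 0.235 0.164] g 60.080546736717224 j7 8.0
```

Emit:
drive_tool:
  delta_pos:
    - [0,0,0]
    - [0,0,0]
  delta_rot:
    - [0,0,2]
    - [0,0,0]
  hand: [0.9,0.9]

```text
time: 33.55
eef_pos: [510.8, 88.2, 266.3]
eef_rot: [-179.8, 0.2, 115.8]
ft_force: [-1.9, 0.3, 7.1]
finger_gap: 11.3
grasp_force: 60.1
```

```bash
python3 t.py
```

```text
33.55 yaw [-179.83    0.22  115.81] [510.8  88.2 266.3] F [-1.9  0.3  7.1] M [0.218 0.236 0.184] g 60.10643184185028 j7 6.0
```

Emit:
drive_tool:
  delta_pos:
    - [0,0,0]
  delta_rot:
    - [0,0,0]
  hand: [0.9]

```text
time: 33.67
eef_pos: [510.8, 88.1, 266.3]
eef_rot: [-179.8, 0.2, 115.8]
ft_force: [-0.7, 0.6, 7.3]
finger_gap: 10.8
grasp_force: 60.1
```

```bash
python3 t.py
```

```text
33.67 yaw [-179.84    0.22  115.82] [510.8  88.1 266.3] F [-0.7  0.6  7.3] M [0.263 0.295 0.191] g 60.107481479644775 j7 6.0
```

Emit:
drive_tool:
  delta_pos:
    - [0,0,0]
  delta_rot:
    - [0,0,0]
  hand: [0.9]

```text
time: 33.8
eef_pos: [510.8, 88.2, 266.3]
eef_rot: [-179.8, 0.2, 115.8]
ft_force: [0.1, 1.0, 7.3]
finger_gap: 11.0
grasp_force: 60.1
```

```bash
python3 t.py
```

```text
33.8 yaw [-179.84    0.22  115.82] [510.8  88.2 266.3] F [0.1 1.  7.3] M [0.273 0.255 0.237] g 60.107882022857666 j7 6.0
```

Emit:
drive_tool:
  delta_pos:
    - [0,0,0]
    - [0,0,0]
  delta_rot:
    - [0,0,1.5]
    - [0,0,0]
  hand: [0.9,0.9]

```text
time: 34.05
eef_pos: [510.8, 88.1, 266.3]
eef_rot: [-179.8, 0.2, 114.3]
ft_force: [-1.3, 1.2, 8.0]
finger_gap: 11.6
grasp_force: 60.1
```

```bash
python3 t.py
```

```text
34.05 yaw [-179.84    0.23  114.32] [510.8  88.1 266.3] F [-1.3  1.2  8. ] M [0.284 0.306 0.257] g 60.129613280296326 j7 5.0
```

Emit:
drive_tool:
  delta_pos:
    - [0,0,0]
  delta_rot:
    - [0,0,0]
  hand: [0.9]

```text
time: 34.17
eef_pos: [510.7, 88.2, 266.3]
eef_rot: [-179.8, 0.2, 114.3]
ft_force: [-1.1, 0.4, 7.0]
finger_gap: 11.5
grasp_force: 60.1
```

```bash
python3 t.py
```

```text
34.17 yaw [-179.84    0.23  114.34] [510.7  88.2 266.3] F [-1.1  0.4  7. ] M [0.267 0.284 0.296] g 60.129618644714355 j7 5.0
```

Emit:
drive_tool:
  delta_pos:
    - [0,0,0]
  delta_rot:
    - [0,0,0]
  hand: [0.9]

```text
time: 34.3
eef_pos: [510.7, 88.2, 266.3]
eef_rot: [-179.8, 0.2, 114.3]
ft_force: [-1.0, 1.1, 7.8]
finger_gap: 10.9
grasp_force: 60.1
```

```bash
python3 t.py
```

```text
34.3 yaw [-179.84    0.23  114.33] [510.7  88.2 266.3] F [-1.   1.1  7.8] M [0.26  0.333 0.308] g 60.12935757637024 j7 5.0
```

Knob 2 is at its stop. I'll release, back off and check the scene.

Emit:
drive_tool:
  delta_pos:
    - [0,0,0]
    - [0,0,0]
    - [0,0,-40]
    - [0,0,-60]
    - [0,0,-50]
  delta_rot:
    - [0,0,0]
    - [0,0,0]
    - [0,0,0]
    - [0,0,0]
    - [0,0,0]
  hand: [0.4,0.4,0.4,0.4,0.4]

```text
time: 34.92
eef_pos: [510.5, 88.1, 416.7]
eef_rot: [-179.8, 0.2, 114.2]
ft_force: [0.8, -0.4, -0.5]
finger_gap: 51.3
grasp_force: 0.0
```

```bash
python3 t.py; python3 - <<'E'
from h import *
a=snap('top','top3')['pixels'][200:320,220:360,::-1]; b=snap('side','side3')['pixels'][200:320,280:400,::-1]
z=lambda i,w,h:cv2.resize(i,(w,h),interpolation=cv2.INTER_CUBIC)
cv2.imwrite('pics/c3.png',np.hstack([z(a,350,300),z(b,400,400)[:300]]))
E
```

```text
34.92 yaw [-179.75    0.21  114.25] [510.5  88.1 416.7] F [ 0.8 -0.4 -0.5] M [ 0.012 -0.047 -0.019] g 0.0 j7 10.0
```

View pics/c3.png

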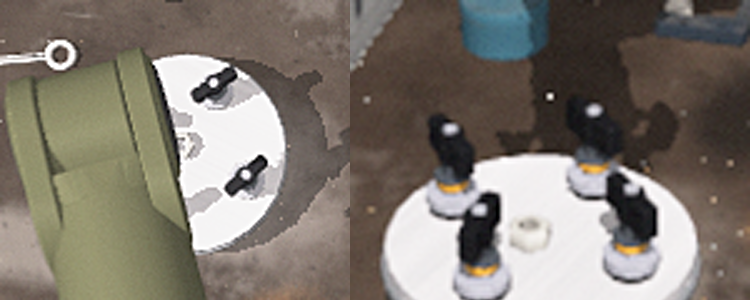

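All four bars are turned and the nut still lies at the centre, at (530,232) in the crop. The gripper is clear of everything.

```bash
python3 -c "
from plant import workorder
print(workorder.sign_off())"
```

```text
the job is handed in; nothing more can be done
None
```

The job is handed in, no verdict returned: knobs 1 and 3 were given their first pass, then 3, 1, 0 and 2 were turned to their stops (judged by wrist torque, about 0.23–0.29 N m), and the gripper was clear at about 35 s of the 72 s allowed.

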